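# Load the spray washer with salvaged spring barrels

### The job

Load the parts washer with the brass-coloured spring barrels from the bench: swing its door right down, draw the rack right out, stand every barrel upright on the rack floor, one to a cell, without dropping any, then push the rack fully home and swing the door up shut. Leave the other parts and tools where they are.

Things in the scene. Friction and masses are not known exactly. Their poses are not given: they have to be found in the camera images.
- washer: blue bench-top spray parts washer, fixed to the bench, 314 mm wide, 290 mm deep, with a sloping front and a bottom-hinged drop-down door. Side walls 12 mm thick, inside faces 290 mm apart. Origin: on the bench straight below the middle of the door hinge; x points into the washer, away from its front, y to the left as seen from the front, z up
- roof_edge (a point): middle of the front edge of the washer's flat roof, at the roof's top, 185 mm above the bench and 77 mm behind the hinge line. A control box 36 mm high stands on the roof, from 118 mm behind this edge backwards
- door_hinge (a point): middle of the door's hinge line, 42 mm above the bench; the hinge runs along the washer's y
- washer_door (a joint): door angle, rad: 0 = shut (leaning 0.52 rad from upright, in over the washer), 2.091 = right down, flat, pointing away from the washer. Door 155 mm from hinge to edge, 314 mm wide, 10 mm thick, 0.4 kg. Its stiff hinge (0.45 N m) lets it stay wherever it is left. May start ajar (0 to 0.12)
- door_bar (a point): middle of the door's handle: a steel tube 14 mm thick, 190 mm long, parallel to the hinge and 200 mm from it, 45 mm beyond the door's edge, in the door's plane (5 mm to its outer side), on two arms 170 mm apart. It can be pinched from above at any door angle, a finger either side, and turns between the fingers. Door down: about 37 mm above the bench
- washer_rack (a joint): how far the rack is drawn out of the washer's front, m: 0 = fully home, 0.165 = right out over the lowered door. Slides on runners with about 2 N of friction and stays where left; starts home
- rack_bar (a point): middle of the rack's handle: a steel bar 8 mm thick, 100 mm wide, along the washer's y, 36 mm in front of the rack's front wall, 75 mm above the bench. With the rack home it is 25 mm behind the hinge line, 52 mm in front of the roof's edge: take it from above, gripper leaning back about 0.35 rad to clear the roof, fingers before and behind the bar
- rack_floor (a point): centre of the top of the rack's floor, 57 mm above the bench, moves with the rack; axes as the washer's. The rack is an open tray 148 mm (x) by 256 mm (y) with six cells, 68 mm (x) by 80 mm (y) inside, centred at x = -36 and +36 mm, y = -84, 0 and +84 mm from this point. Walls and dividers 4 mm thick, 34 mm high above the floor
- barrel0: spring barrel: a brass-coloured steel drum with a dark band round its waist, 56 mm in diameter, 68 mm high, heavy at the bottom, with a nickel shaft stub 12 mm thick and 14 mm tall on top (82 mm in all), 0.27 to 0.45 kg. Starts upright on the bench. Origin: centre of its underside; z up its axis. Three to five of the five barrels are present
- barrel1: spring barrel: a brass-coloured steel drum with a dark band round its waist, 56 mm in diameter, 68 mm high, heavy at the bottom, with a nickel shaft stub 12 mm thick and 14 mm tall on top (82 mm in all), 0.27 to 0.45 kg. Starts upright on the bench. Origin: centre of its underside; z up its axis. Three to five of the five barrels are present
- barrel2: spring barrel: a brass-coloured steel drum with a dark band round its waist, 56 mm in diameter, 68 mm high, heavy at the bottom, with a nickel shaft stub 12 mm thick and 14 mm tall on top (82 mm in all), 0.27 to 0.45 kg. Starts upright on the bench. Origin: centre of its underside; z up its axis. Three to five of the five barrels are present
- barrel3: spring barrel: a brass-coloured steel drum with a dark band round its waist, 56 mm in diameter, 68 mm high, heavy at the bottom, with a nickel shaft stub 12 mm thick and 14 mm tall on top (82 mm in all), 0.27 to 0.45 kg. Starts upright on the bench. Origin: centre of its underside; z up its axis. Three to five of the five barrels are present
- barrel4: spring barrel: a brass-coloured steel drum with a dark band round its waist, 56 mm in diameter, 68 mm high, heavy at the bottom, with a nickel shaft stub 12 mm thick and 14 mm tall on top (82 mm in all), 0.27 to 0.45 kg. Starts upright on the bench. Origin: centre of its underside; z up its axis. Three to five of the five barrels are present
- cam_wheel: yellow nylon cam wheel with a lobe, 64 mm in diameter, 24 mm high, lying on the bench among the barrels; not to be washed. Origin: centre of its underside
- gasket: grey rubber gasket ring, 72 mm outside, 52 mm inside, 7 mm thick, lying on the bench among the barrels; not to be washed. Origin: centre of its underside
- heat_sink: copper finned heat sink, 70 x 56 x 36 mm, lying behind the barrels. Origin: centre of its underside
- gear_shaft: nickel gear shaft lying on the bench, 130 mm long, 26 mm high, along its x. Origin: centre of its underside
- screwdriver: screwdriver lying on the bench at the left, 200 mm long. Origin: under its middle
Things that resemble listed ones, but are neither listed nor needed, are in the scene too. Leave any turquoise look-alike of the barrel2 alone.

How it is judged:
By the outcome, as a careful person would: the job done as asked, in the order asked, and still so for the second after the job is handed in, with the robot touching nothing.
Of barrel0, barrel1, barrel2, barrel3, barrel4 only 3 to 5 are there at a start; the rules pass over those that are not, and their reading is None.
At some moment in a run one of barrel0, barrel1, barrel2, barrel3, barrel4 may be knocked a few centimetres aside while the robot is not near it.
It also fails if it takes over 210 s, if anything falls off the work surface, if the arm or the gripper's body presses on something with over 40 N, if the wrist force passes 120 N, or if a joint passes its speed limit or range.

### The arm

A 7-joint arm with a two-finger parallel gripper is mounted at the origin on the work surface. World frame = base frame: x ahead of the robot, y to its left, z up, the work surface at z = 0. Lengths are in mm, angles in rad, forces in N, time in s.
With the tool pointing down it reaches from about 400 to 875 mm from the base axis. Payload 4.4 kg.
Tool frame: the origin (TCP) lies on the centre line of the jaws, within the pads' length; the fingertips stand 14 mm ahead of it and the grasp point (between the pads) lies 5 mm behind it (tips_ahead is the distance from the TCP to the fingertips, in mm); z points along the fingers, y is the line along which they close (so a half turn about z gives the same grasp; the last joint's range is limited). The gripper opens to 85 mm and grips with 20 to 120 N. Pads are 22 mm wide; open, the fingers measure 114 mm over their backs; the gripper's body (76 mm by 85 mm) begins 54 mm behind the grasp point. The pads swing forward as they close: fully open they stand 13 mm farther back than shut.
Start: joints at [-1.283, 0.628, 0.038, 1.517, -0.027, 0.996, -0.02], TCP at [225.18, 609.764, 245.313] pointing down, gripper open.
Joint ranges: [-3.06, 3.06], [-0.37, 2.12], [-1.25, 1.32], [0.18, 2.47], [-1.1, 4.24], [0.23, 1.98], [-2.94, 2.94]. Speed limits (rad/s): [2.57, 2.57, 3.14, 3.14, 3.14, 3.14, 3.14].

### API

Orientations are given as [roll, pitch, yaw] about the fixed x, y, z axes, in that order (R = Rz(yaw) Ry(pitch) Rx(roll)).
In Python, from cell import * gives the robot as it stands.
- The arm moves only by the tool move_arm, never from a script. Its argument "rows" is text: rows parted by semicolons, each of 7 numbers parted by spaces: the shift along the tool's x, y, z scaled (see below), then the turn, a rotation vector about the tool's x, y, z scaled (see below), then the closure, from -1 (fully open) to 1 (shut). A call has 1 to 12 rows; each row is the pose to reach, as a shift and turn from the pose commanded when the call began, along the tool's axes at that moment; what a row does not reach only later rows make up. The controller multiplies each number of a shift by 0.3 m and each number of a turn by pi/2 rad. A row lasts 1/12 s, in which the tool goes at most 41.7 mm and 7.16 degrees, less where a joint would pass 70% of its speed; a pose out of reach is approached as far as the arm can. A call with a number of a shift or a turn outside -1 to 1 is refused whole. A call with a gripper value outside its range is refused whole. The fingers move at their own pace and stop on an object; the grip force is fixed at half the most. Time passes only in rows, so rows that repeat a pose let the fingers close. It gives the time, the measured TCP pose, the force, the opening and the grip force at its end, in the units of the state.
- read_state(): the state, without advancing time (a new reading comes with each control period).
- get_image(name): name is "scene" or "top"; returns a dict with "img" (400x640x3 uint8, red, green, blue), "vfov" (degrees; the focal length in pixels is half the picture's height over the tangent of half this angle, whatever the lens; pixels are square), "cx", "cy" (the principal point, pixels), "extrinsics" (4x4, takes a point from camera to world coordinates). Camera axes: x right, y up, looking along -z (the intrinsics and any distortion apply to the point x, -y, -z); pixel columns grow to the right and rows downward; lengths in mm; the calibration is good to about 2 mm. A picture is of the moment at which its call begins. There is no depth.
- finish_job(): hands the job in; it is judged then, once.
The state is a dict: "clock": time; "qpos": joint angles; "qd": joint speeds; "tau": joint torques, N m; "eef_pos": TCP position; "tool_rot": TCP orientation; "force": force on the tool from outside, world axes, zero at the start; "torque": the same for the moment, N m; "width": finger opening in mm; "gripper_force": force on a finger pad.
Only numpy, scipy, OpenCV 4.12 (cv2) and the standard library are available. Lean on these libraries where they do the work, as an engineer would, in place of code of your own. Each camera call takes 0.05 s, during which the arm holds its last target. There are 200 camera calls.

## Working session

There is one attempt and no reset: what is moved stays moved. The work goes in short steps, Python scripts to look and compute and a tool call to move; the robot and the scene stay as the last step left them, time stands still between calls to the robot, and variables do not carry over. Pictures are saved under pics/ and viewed, at most 14 in all, crops included, and the job is handed in when it is done.

Besides the shell and the picture viewer there is one more tool, called after "Emit:" in YAML: its name, and indented under it one key for each argument. move_arm: Moves the arm, as the interface text tells. Its arguments: {"type":"object","properties":{"rows":{"type":"string"}},"required":["rows"]}

```bash
ls; mkdir -p pics
python3 - <<'E'
from cell import *
import cv2,numpy as np
print(read_state())
for n in("scene","top"):
    d=get_image(n); cv2.imwrite(f"pics/{n}0.png",d["img"][:,:,::-1]); print({k:v for k,v in d.items() if k!="img"})
E
```

```text
pics
{'clock': 0.0, 'qpos': array([-1.28282725,  0.6293696 ,  0.03844324,  1.51839298, -0.02700601,
        0.99629004, -0.02001476]), 'qd': array([-0.00100684,  0.00036716, -0.00095908,  0.00020183,  0.00124787,
        0.00117869, -0.00046231]), 'tau': array([ 1.33735241e-03, -5.63398790e+01,  1.22744501e+00, -1.93454701e+01,
        1.12884268e-02,  1.00147512e-02, -2.12656670e-05]), 'eef_pos': array([224.94378073, 609.18424101, 244.36589042]), 'tool_rot': array([-3.13965088e+00,  2.31380706e-05,  2.78780396e+00]), 'force': array([-0.1383416 , -0.15448864,  0.52343285]), 'torque': array([ 0.00098496,  0.04496347, -0.03204835]), 'gripper_force': 0.0, 'width': 85.43083822090037}
{'vfov': 48.36316712282194, 'cx': 323.0100392683637, 'cy': 196.07575134718903, 'extrinsics': array([[ 6.64878410e-01, -5.07110341e-01,  5.48430307e-01,
         1.19371187e+03],
       [ 7.46843577e-01,  4.63811825e-01, -4.76553526e-01,
        -5.25952426e+02],
       [-1.27032409e-02,  7.26441803e-01,  6.87110570e-01,
         9.78616896e+02],
       [ 0.00000000e+00,  0.00000000e+00,  0.00000000e+00,
         1.00000000e+00]])}
{'vfov': 55.217471289388605, 'cx': 318.6147989406054, 'cy': 200.00276528282495, 'extrinsics': array([[ 1.07578128e-02,  9.96857167e-01, -7.84860352e-02,
         4.29537884e+02],
       [-9.99882915e-01,  1.15781972e-02,  1.00050364e-02,
         5.80055707e+01],
       [ 1.08823190e-02,  7.83692133e-02,  9.96865007e-01,
         1.47864799e+03],
       [ 0.00000000e+00,  0.00000000e+00,  0.00000000e+00,
         1.00000000e+00]])}
```

View pics/scene0.png

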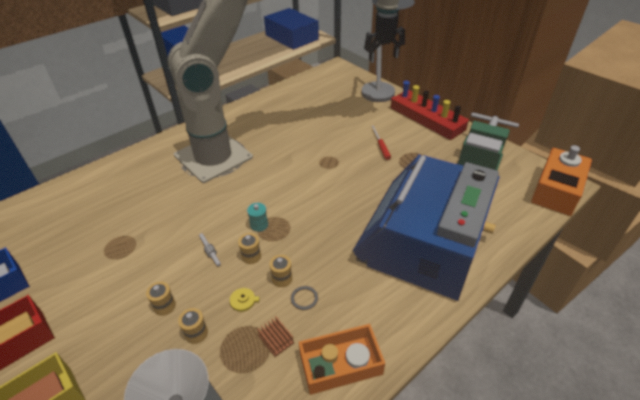

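View pics/top0.png

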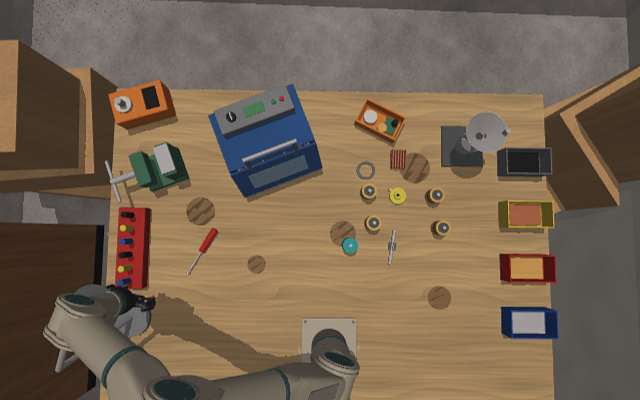

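The top view shows four brass barrels, near (369,191), (436,195), (373,223) and (441,228). The turquoise look-alike is at (350,246), and the washer is around (265,140) with its bar from (243,162) to (298,143). I'll zoom in on the washer in both views.

```bash
cat > h.py <<'E'
import cv2,numpy as np
from cell import *
from scipy.spatial.transform import Rotation as R
def cam(n):
    d=get_image(n); d["f"]=200/np.tan(np.radians(d["vfov"]/2)); return d
def ray(d,u,v):
    E=d["extrinsics"]; r=E[:3,:3]@np.array([(u-d["cx"])/d["f"],-(v-d["cy"])/d["f"],-1.]); return E[:3,3],r
def onz(d,u,v,z):
    o,r=ray(d,u,v); return o+r*(z-o[2])/r[2]
def proj(d,p):
    E=d["extrinsics"]; q=E[:3,:3].T@(np.asarray(p,float)-E[:3,3]); return np.array([d["cx"]+d["f"]*q[0]/-q[2], d["cy"]-d["f"]*q[1]/-q[2]])
def tri(a,ua,b,ub):
    A=[];B=[]
    for d,u in((a,ua),(b,ub)):
        o,r=ray(d,*u); r=r/np.linalg.norm(r); P=np.eye(3)-np.outer(r,r); A.append(P);B.append(P@o)
    return np.linalg.lstsq(np.vstack(A),np.hstack(B),rcond=None)[0]
def crop(n,f,x0,y0,x1,y1,s=5):
    im=f["img"][y0:y1,x0:x1,::-1]; cv2.imwrite(n,cv2.resize(im,None,fx=s,fy=s,interpolation=cv2.INTER_CUBIC))
E
python3 - <<'E'
from h import *
t=cam("top");s=cam("scene")
crop("pics/wt.png",t,200,75,330,205,4.5); crop("pics/ws.png",s,350,140,510,290,4)
for d,n in((t,"top"),(s,"scene")):
    hsv=cv2.cvtColor(d["img"],cv2.COLOR_RGB2HSV)
    print(n,"red/yel hue samples")
for u,v in((369,191),(436,195),(373,223),(441,228)): print(onz(t,u,v,75).round(), t["img"][v-8:v+9:2,u-3].tolist())
E
```

```text
top red/yel hue samples
scene red/yel hue samples
[ 576. -142.   75.] [[167, 135, 89], [186, 149, 82], [76, 79, 81], [75, 78, 79], [77, 79, 78], [74, 78, 81], [166, 133, 83], [156, 121, 67], [82, 66, 45]]
[ 564. -390.   75.] [[152, 124, 88], [197, 149, 79], [118, 100, 77], [73, 75, 77], [71, 74, 78], [84, 80, 76], [187, 145, 80], [125, 97, 54], [83, 68, 47]]
[ 458. -157.   75.] [[171, 138, 92], [198, 154, 81], [99, 91, 80], [77, 79, 81], [76, 79, 80], [78, 79, 81], [176, 145, 83], [157, 125, 67], [101, 83, 60]]
[ 442. -407.   75.] [[134, 107, 74], [168, 127, 69], [187, 144, 80], [96, 85, 72], [89, 80, 72], [176, 135, 80], [195, 145, 79], [76, 62, 41], [110, 90, 64]]
```

View pics/wt.png

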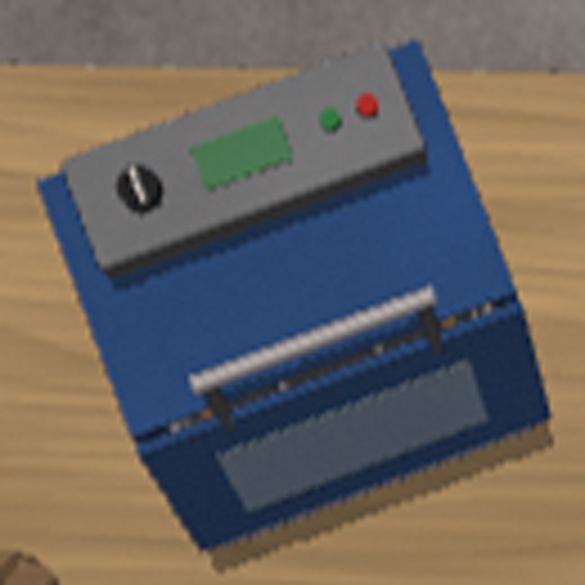

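View pics/ws.png

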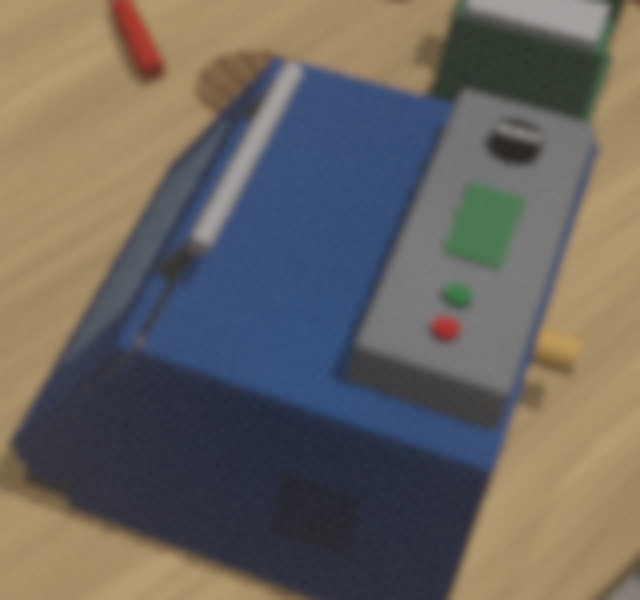

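Top crop: the roof's front corners are at crop (137,440) and (518,300), its back corners at (40,182) and (417,40), and the bar ends at (195,384) and (433,294). Scene crop: the bar runs from (292,68) to (203,243), and the door is almost shut.

Run:
```python
from h import *
t=cam("top");s=cam("scene")
T=lambda c:((c[0]+.5)/4.5-.5+200,(c[1]+.5)/4.5-.5+75)
S=lambda c:((c[0]+.5)/4-.5+350,(c[1]+.5)/4-.5+140)
fl,fr,bl,br=[onz(t,*T(c),185)[:2] for c in((137,440),(518,300),(40,182),(417,40))]
print(fl,fr,bl,br,np.linalg.norm(fl-fr),np.linalg.norm(bl-br),np.linalg.norm(fl-bl),np.linalg.norm(fr-br))
ang=lambda v:np.arctan2(v[1],v[0])
print("yaw",[ang(v) for v in(bl-fl,br-fr)],[ang(v)-np.pi/2 for v in(fl-fr,bl-br)])
a=tri(t,T((195,384)),s,S((292,70)));b=tri(t,T((433,294)),s,S((203,243)))
print("bar",a,b,np.linalg.norm(a-b),ang((a-b)[:2])-np.pi/2)
m=(fl+fr+bl+br)/4; 
sf=np.array([onz(s,*S(c),185)[:2] for c in((125,345),(490,468),(275,60))]);print("scene fr,br,fl",sf)
print("bottom hinge corners z42",[onz(t,*T(c),42)[:2] for c in((208,550),(550,430))])
```

```text
[622.17478718 347.50081534] [733.53611813  60.56734716] [820.32111751 427.26778468] [936.28347139 140.88361722] 307.78590155109976 308.9711295457861 213.59947944676932 218.0761162750363
yaw [np.float64(0.3827164596633198), np.float64(0.377174084852354)] [np.float64(0.3702132782790346), np.float64(0.3847395779845144)]
bar [658.69596227 297.64317281 224.1801379 ] [729.1263531  124.5681318  224.28958767] 186.85668773690765 0.38647098285550374
scene fr,br,fl [[732.9255911   57.98874467]
 [935.67415502 140.52100995]
 [615.59262606 340.87324975]]
bottom hinge corners z42 [array([551.43135041, 317.60075053]), array([656.27574275,  32.60265865])]
```

```bash
cat >> h.py <<'E'
W=np.array([606.,175.8]); A=0.379
def w2b(x,y,z): c,s=np.cos(A),np.sin(A); return np.array([W[0]+c*x-s*y,W[1]+s*x+c*y,z])
def tool(yaw,lean=0): # tool y along (sin yaw,-cos yaw); lean>0: approach tilts towards tool +y
    return R.from_euler('z',yaw)*R.from_euler('x',np.pi)*R.from_euler('x',-lean)
def rows(wps,start=None):
    """wps: list of (TCP pos, Rotation); prints scaled rows relative to present pose"""
    st=read_state(); p0,R0=start or (st["eef_pos"],R.from_euler('xyz',st["tool_rot"]))
    for p,r in wps:
        d=R0.inv().apply(np.asarray(p)-p0)/300; w=(R0.inv()*r).as_rotvec()/(np.pi/2)
        print(*(d.round(3)+0.),*(w.round(3)+0.),"| n",round(max(np.linalg.norm(d)*300/41.7,np.linalg.norm(w)*90/7.16),1))
E
python3 - <<'E'
from h import *
from h import tool
YW=A+np.pi/2
bar=np.array([694,211,224.]); 
m=(np.array([470,415,300.]),tool((2.788+YW)/2)); e=(bar+[0,0,76],tool(YW))
rows([m]); rows([e],m); print(tool(YW).apply([0,0,1]),tool(YW,.35).apply([0,0,1]))
E
```

```text
-0.99 -0.326 -0.183 0.0 0.0 0.267 | n 7.6
-1.009 0.034 0.0 0.0 0.0 0.267 | n 7.3
[ 1.13773985e-16  4.53109052e-17 -1.00000000e+00] [ 0.3185641   0.12686932 -0.93937271]
```

Emit:
move_arm:
  rows: "-0.99 -0.326 -0.183 0 0 0.267 -1; -0.99 -0.326 -0.183 0 0 0.267 -1; -0.99 -0.326 -0.183 0 0 0.267 -1; -0.99 -0.326 -0.183 0 0 0.267 -1; -0.99 -0.326 -0.183 0 0 0.267 -1; -0.99 -0.326 -0.183 0 0 0.267 -1; -0.99 -0.326 -0.183 0 0 0.267 -1; -0.99 -0.326 -0.183 0 0 0.267 -1; -0.99 -0.326 -0.183 0 0 0.267 -1; -0.99 -0.326 -0.183 0 0 0.267 -1"

```text
clock: 1.13
eef_pos: [471.7, 413.3, 300.5]
tool_rot: [3.141, 0.001, 2.364]
force: [0.5, 0.3, 0.7]
width: 85.0
gripper_force: 0.0
```

Emit:
move_arm:
  rows: "-1 0.034 0 0 0 0.267 0; -1 0.034 0 0 0 0.267 0; -1 0.034 0 0 0 0.267 0; -1 0.034 0 0 0 0.267 0; -1 0.034 0 0 0 0.267 0; -1 0.034 0 0 0 0.267 0; -1 0.034 0 0 0 0.267 0; -1 0.034 0 0 0 0.267 0; -1 0.034 0 0 0 0.267 0; -1 0.034 0 0 0 0.267 0; -1 0.034 0 0 0 0.267 0; -1 0.034 0 0 0 0.267 0"

```text
clock: 2.13
eef_pos: [690.2, 216.0, 300.2]
tool_rot: [-3.141, -0.002, 1.953]
force: [0.3, 0.2, -0.3]
width: 42.5
gripper_force: 0.0
```

Run:
```python
from h import *
st=read_state(); print(st["eef_pos"],st["tool_rot"],st["width"],st["clock"],st["qpos"],st["force"])
rows([(np.array([694,211,222.]),tool(A+np.pi/2))])
```

```text
[690.23044976 216.02158885 300.15951491] [-3.14118167e+00 -2.04651385e-03  1.95283754e+00] 42.46192022897897 2.1333 [-0.47646499  0.71839146  0.27755222  1.20787327 -0.19388229  1.24110405
  0.18047303] [ 0.28381599  0.22230542 -0.32304895]
-0.021 0.006 0.26 0.0 -0.001 0.002 | n 1.9
```

Emit:
move_arm:
  rows: "-0.02 0.006 0.08 0 0 0 0; -0.02 0.006 0.16 0 0 0 0; -0.02 0.006 0.22 0 0 0 0; -0.02 0.006 0.26 0 0 0 0; -0.02 0.006 0.26 0 0 0 0; -0.02 0.006 0.26 0 0 0 1; -0.02 0.006 0.26 0 0 0 1; -0.02 0.006 0.26 0 0 0 1; -0.02 0.006 0.26 0 0 0 1; -0.02 0.006 0.26 0 0 0 1; -0.02 0.006 0.26 0 0 0 1; -0.02 0.006 0.26 0 0 0 1"

```text
clock: 3.13
eef_pos: [696.6, 208.7, 223.9]
tool_rot: [3.138, -0.0, 1.949]
force: [0.3, 1.5, 5.1]
width: 12.2
gripper_force: 59.0
```

Run:
```python
from h import *
print(read_state()["force"])
a0=.02; f=lambda a:np.array([200*np.sin(.52-a)-5*np.cos(.52-a),0,200*np.cos(.52-a)+5*np.sin(.52-a)])
for a in np.linspace(a0,2.091,25)[1:]:
    d=f(a)-f(a0); print(round(a,2),(d[0]/300).round(3),(-d[2]/300).round(3))
```

```text
[0.25568326 1.4874886  5.09584987]
0.11 -0.052 -0.024
0.19 -0.106 -0.044
0.28 -0.162 -0.058
0.37 -0.219 -0.068
0.45 -0.276 -0.073
0.54 -0.333 -0.073
0.62 -0.391 -0.068
0.71 -0.447 -0.058
0.8 -0.503 -0.044
0.88 -0.557 -0.024
0.97 -0.61 -0.0
1.06 -0.66 0.028
1.14 -0.707 0.061
1.23 -0.751 0.097
1.31 -0.792 0.138
1.4 -0.83 0.181
1.49 -0.863 0.228
1.57 -0.893 0.278
1.66 -0.918 0.33
1.75 -0.938 0.383
1.83 -0.954 0.439
1.92 -0.965 0.495
2.0 -0.971 0.552
2.09 -0.972 0.61
```

Emit:
move_arm:
  rows: "0 -0.052 -0.024 0 0 0 1; 0 -0.106 -0.044 0 0 0 1; 0 -0.162 -0.058 0 0 0 1; 0 -0.219 -0.068 0 0 0 1; 0 -0.276 -0.073 0 0 0 1; 0 -0.333 -0.073 0 0 0 1; 0 -0.333 -0.073 0 0 0 1"

```text
clock: 3.72
eef_pos: [603.0, 171.3, 247.7]
tool_rot: [3.135, -0.001, 1.949]
force: [-3.2, 0.2, 15.3]
width: 11.8
gripper_force: 59.1
```

Emit:
move_arm:
  rows: "0 -0.058 -0.003 0 0 0 1; 0 -0.114 0.007 0 0 0 1; 0 -0.17 0.021 0 0 0 1; 0 -0.224 0.041 0 0 0 1; 0 -0.277 0.065 0 0 0 1; 0 -0.327 0.093 0 0 0 1; 0 -0.374 0.126 0 0 0 1; 0 -0.418 0.162 0 0 0 1; 0 -0.418 0.162 0 0 0 1"

```text
clock: 4.47
eef_pos: [486.6, 124.7, 194.6]
tool_rot: [3.138, 0.001, 1.949]
force: [5.5, 2.1, -9.7]
width: 11.5
gripper_force: 60.5
```

Emit:
move_arm:
  rows: "0 -0.041 0.043 0 0 0 1; 0 -0.078 0.086 0 0 0 1; 0 -0.11 0.132 0 0 0 1; 0 -0.14 0.182 0 0 0 1; 0 -0.165 0.234 0 0 0 1; 0 -0.185 0.287 0 0 0 1; 0 -0.201 0.343 0 0 0 1; 0 -0.212 0.399 0 0 0 1; 0 -0.218 0.456 0 0 0 1; 0 -0.219 0.514 0 0 0 1; 0 -0.219 0.514 0 0 0 1"

```text
clock: 5.38
eef_pos: [428.2, 101.3, 41.9]
tool_rot: [3.137, -0.0, 1.948]
force: [-6.1, 2.6, 48.5]
width: 11.2
gripper_force: 70.9
```

Run:
```python
from h import *
st=read_state(); print(st["eef_pos"],st["force"],st["torque"])
```

```text
[428.19922805 101.27676452  41.91417862] [-6.12005332  2.59750073 48.46070345] [ 0.62389327  2.37752757 -0.01594184]
```

Emit:
move_arm:
  rows: "0 0 -0.012 0 0 0 1; 0 0 -0.012 0 0 0 1; 0 0 -0.012 0 0 0 0; 0 0 -0.012 0 0 0 0; 0 0 -0.012 0 0 0 0; 0 0 -0.1 0 0 0 0; 0 0 -0.2 0 0 0 0; 0 0 -0.3 0 0 0 0; 0 0 -0.4 0 0 0 0.4; 0 0 -0.5 0 0 0 0.4; 0 0 -0.6 0 0 0 0.4; 0 0 -0.6 0 0 0 0.4"

```text
clock: 6.38
eef_pos: [427.2, 100.3, 226.0]
tool_rot: [3.135, -0.0, 1.948]
force: [0.6, -0.0, 0.7]
width: 25.6
gripper_force: 0.0
```

Run:
```python
from h import *
t=cam("top");s=cam("scene")
crop("pics/wt2.png",t,200,75,330,205,4.5); crop("pics/ws2.png",s,320,130,500,290,4)
```

```text
(no output)
```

View pics/wt2.png

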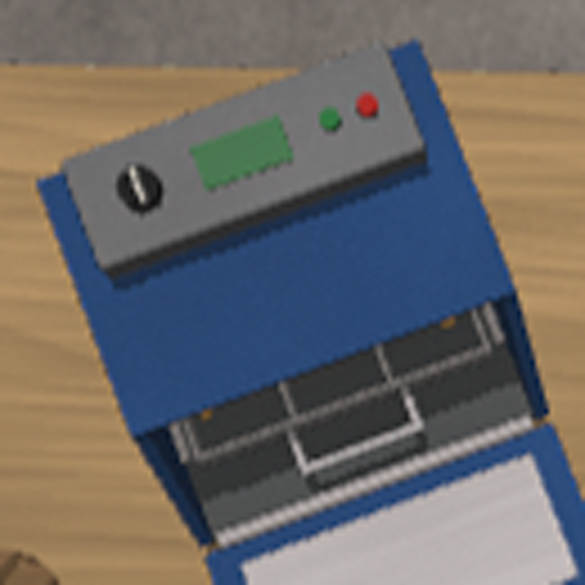

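View pics/ws2.png

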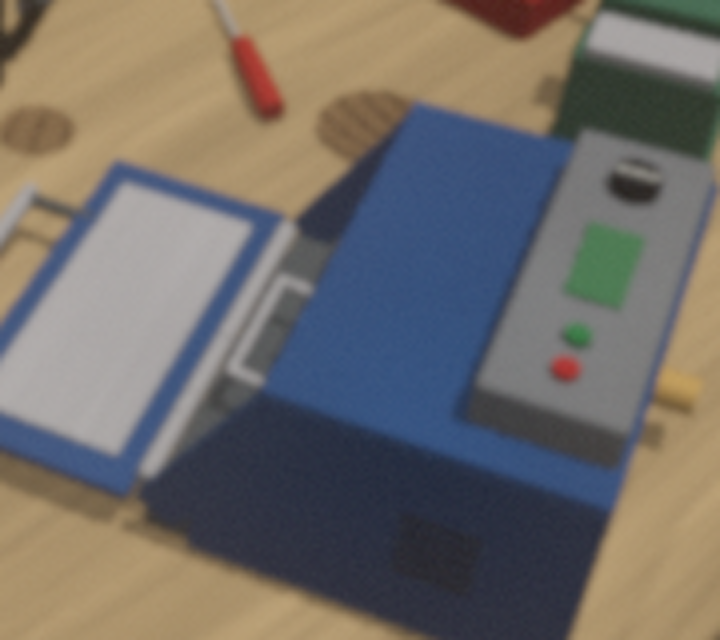

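The door is flat. The rack bar runs from (305,470) to (422,427) in the top crop and from (288,282) to (236,370) in the scene crop.

Run:
```python
from h import *
t=cam("top");s=cam("scene")
T=lambda c:((c[0]+.5)/4.5-.5+200,(c[1]+.5)/4.5-.5+75)
S=lambda c:((c[0]+.5)/4-.5+320,(c[1]+.5)/4-.5+130)
a,b=[onz(t,*T(c),75) for c in((305,470),(422,427))]
c_,d_=[onz(s,*S(c),75) for c in((288,282),(236,370))]
m=(a+b)/2; print("bar top",a,b,m,np.linalg.norm(a-b)); print("bar scene",c_,d_,(c_+d_)/2)
fl,fr=[onz(t,*T(c),185) for c in((132,437),(517,291))]; r=(fl+fr)/2
print("roof",r,np.linalg.norm(fl-fr),np.arctan2(*(fl-fr)[1::-1])-np.pi/2)
fl,fr=[onz(s,*S(c),185) for c in((417,103),(262,395))]; print("roof scene",(fl+fr)/2,np.linalg.norm(fl-fr))
u=np.array([np.cos(A),np.sin(A),0]); print("origin:",m-25*u,r-77*u,(fl+fr)/2-77*u)
```

```text
bar top [615.43497263 233.90036319  75.        ] [652.24480597 138.53490665  75.        ] [633.8398893  186.21763492  75.        ] 102.22296283778955
bar scene [620.37878738 237.01491212  75.        ] [655.19603559 144.70976416  75.        ] [637.78741149 190.86233814  75.        ]
roof [682.45983708 206.37570467 185.        ] 312.30512391228524 0.38084614241867376
roof scene [686.88874092 204.61026392 185.        ] 312.8603221511152
origin: [610.61401201 176.96784443  75.        ] [610.92413502 177.88634997 185.        ] [615.35303887 176.12090922 185.        ]
```

```bash
sed -i 's/^W=.*/W=np.array([612.,177.5]); A=0.38/' h.py
python3 - <<'E'
from h import *
YW=A+np.pi/2; r=tool(YW,.35); z=r.apply([0,0,1]); b=w2b(25,0,75); print(b)
s=(b-130*z,r); rows([s]); rows([(b,r)],s)
E
```

```text
[635.21661589 186.77301174  75.        ]
0.007 0.612 0.078 -0.225 -0.001 -0.001 | n 4.4
0.0 0.0 0.433 0.0 0.0 0.0 | n 3.1
```

Emit:
move_arm:
  rows: "0.007 0.15 0 -0.06 0 0 0.4; 0.007 0.25 0.02 -0.12 0 0 0.4; 0.007 0.35 0.04 -0.18 0 0 0.4; 0.007 0.45 0.06 -0.225 0 0 0.4; 0.007 0.55 0.078 -0.225 0 0 0.4; 0.007 0.612 0.078 -0.225 0 0 0.4; 0.007 0.612 0.078 -0.225 0 0 0.4; 0.007 0.612 0.078 -0.225 0 0 0.4; 0.007 0.612 0.078 -0.225 0 0 0.4"

```text
clock: 7.33
eef_pos: [593.3, 169.4, 196.7]
tool_rot: [2.793, -0.001, 1.948]
force: [0.1, -0.1, -0.4]
width: 25.5
gripper_force: 0.0
```

Run:
```python
from h import *
YW=A+np.pi/2; r=tool(YW,.35); b=w2b(25,0,75); rows([(b,r)]); print(read_state()["width"])
```

```text
0.002 0.003 0.433 -0.001 0.0 -0.002 | n 3.1
25.456850228016634
```

Emit:
move_arm:
  rows: "0 0.003 0.08 0 0 0 0.4; 0 0.003 0.16 0 0 0 0.4; 0 0.003 0.24 0 0 0 0.4; 0 0.003 0.31 0 0 0 0.4; 0 0.003 0.37 0 0 0 0.4; 0 0.003 0.43 0 0 0 0.4; 0 0.003 0.43 0 0 0 0.4; 0 0.003 0.43 0 0 0 1; 0 0.003 0.43 0 0 0 1; 0 0.003 0.43 0 0 0 1; 0 0.003 0.43 0 0 0 1; 0 0.003 0.43 0 0 0 1"

```text
clock: 8.33
eef_pos: [635.3, 185.8, 79.5]
tool_rot: [2.811, -0.003, 1.949]
force: [-4.1, -3.3, -10.8]
width: 5.4
gripper_force: 58.3
```

Run:
```python
from h import *
YW=A+np.pi/2; r=tool(YW,.35); st=read_state(); p=st["eef_pos"]; q=R.from_euler('xyz',st["tool_rot"])
d=w2b(-165,0,0)-w2b(0,0,0); print(q.inv().apply(d)/300, p)
```

```text
[-0.0009602  -0.52017948 -0.17864039] [635.27516105 185.76703287  79.5280177 ]
```

Emit:
move_arm:
  rows: "0 -0.052 -0.019 0 0 0 1; 0 -0.104 -0.038 0 0 0 1; 0 -0.156 -0.057 0 0 0 1; 0 -0.208 -0.076 0 0 0 1; 0 -0.26 -0.095 0 0 0 1; 0 -0.312 -0.114 0 0 0 1; 0 -0.364 -0.133 0 0 0 1; 0 -0.416 -0.152 0 0 0 1; 0 -0.468 -0.171 0 0 0 1; 0 -0.51 -0.186 0 0 0 1; 0 -0.526 -0.192 0 0 0 1; 0 -0.526 -0.192 0 0 0 1"

```text
clock: 9.33
eef_pos: [516.6, 130.3, 135.5]
tool_rot: [2.863, -0.012, 1.952]
force: [-0.3, 0.1, 0.1]
width: -0.3
gripper_force: 0.0
```

Run:
```python
from h import *
st=read_state(); print(st["qpos"].round(3),st["eef_pos"],st["clock"])
t=cam("top"); crop("pics/wt3.png",t,200,95,330,225,4.5)
s=cam("scene"); crop("pics/ws3.png",s,300,130,480,280,4)
```

```text
[-0.481  0.576  0.298  2.199 -1.099  0.233  1.187] [516.59607787 130.32336539 135.48619477] 9.3333
```

View pics/ws3.png

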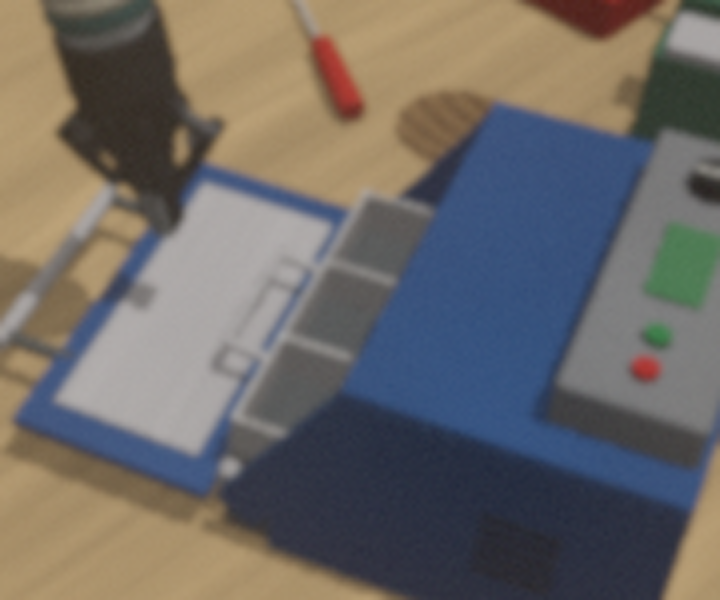

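The rack is about half out: the bar is off the fingers near crop (245,320), because q5 and q6 reached their limits with the lean. Next I'll look at the top crop and regrip without lean.

View pics/wt3.png

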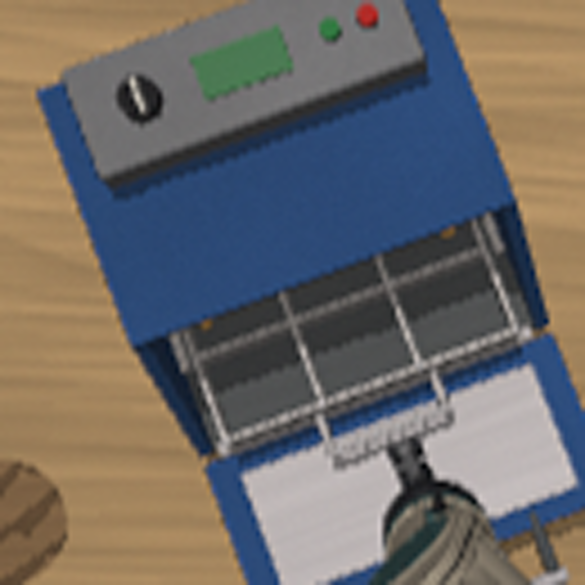

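Bar ends are at crop (335,460) and (452,413).

Run:
```python
from h import *
t=cam("top")
T=lambda c:((c[0]+.5)/4.5-.5+200,(c[1]+.5)/4.5-.5+95)
a,b=[onz(t,*T(c),75) for c in((335,460),(452,413))]; m=(a+b)/2
c,s=np.cos(A),np.sin(A); v=m[:2]-W; X=c*v[0]+s*v[1]; print(m,X,-s*v[0]+c*v[1])
P=w2b(X,0,75); print(P)
st=read_state(); p=st["eef_pos"].copy(); 
h=(p+[0,0,60],tool(A+np.pi/2)); k=(P+[0,0,120],tool(A+np.pi/2)); rows([h,k]); rows([(P,k[1])],k)
```

```text
[569.74593332 160.47742878  75.        ] -45.553877547162145 -0.1353616515284095
[569.69572491 160.60313436  75.        ]
0.002 0.055 -0.192 0.177 -0.007 0.0 | n 2.2
0.029 0.246 -0.139 0.177 -0.007 0.0 | n 2.2
0.0 0.0 0.4 0.0 0.0 0.0 | n 2.9
```

Emit:
move_arm:
  rows: "0 0.02 -0.1 0.1 0 0 0.4; 0 0.055 -0.192 0.177 -0.007 0 0.4; 0 0.055 -0.192 0.177 -0.007 0 0.4; 0 0.055 -0.192 0.177 -0.007 0 0.4; 0 0.055 -0.192 0.177 -0.007 0 0.4; 0 0.055 -0.192 0.177 -0.007 0 0.4"

```text
clock: 9.98
eef_pos: [517.8, 131.2, 193.4]
tool_rot: [3.141, -0.0, 1.954]
force: [0.0, -0.5, 0.2]
width: 25.5
gripper_force: 0.0
```

Run:
```python
from h import *
P=w2b(-45.5,0,75)
st=read_state(); print(st["qpos"].round(3))
k=(P+[0,0,105],tool(A+np.pi/2)); rows([k]); rows([(P,k[1])],k)
```

```text
[-0.798  0.659  0.79   1.911 -0.627  0.837  0.71 ]
0.026 0.197 0.045 0.0 0.0 0.002 | n 1.5
0.0 0.0 0.35 0.0 0.0 0.0 | n 2.5
```

Commanded is clamped to the reached pose, so the numbers hold. Next: move above the bar, descend and grip.

Emit:
move_arm:
  rows: "0.026 0.1 0.02 0 0 0 0.4; 0.026 0.197 0.045 0 0 0 0.4; 0.026 0.197 0.045 0 0 0 0.4; 0.026 0.197 0.12 0 0 0 0.4; 0.026 0.197 0.2 0 0 0 0.4; 0.026 0.197 0.28 0 0 0 0.4; 0.026 0.197 0.35 0 0 0 0.4; 0.026 0.197 0.4 0 0 0 0.4; 0.026 0.197 0.4 0 0 0 1; 0.026 0.197 0.4 0 0 0 1; 0.026 0.197 0.4 0 0 0 1; 0.026 0.197 0.4 0 0 0 1"

```text
clock: 10.98
eef_pos: [567.6, 158.5, 72.8]
tool_rot: [-3.138, -0.0, 1.95]
force: [1.7, -2.4, -21.5]
width: 5.4
gripper_force: 57.8
```

Emit:
move_arm:
  rows: "0 -0.04 -0.005 0 0 0 1; 0 -0.08 -0.005 0 0 0 1; 0 -0.12 -0.005 0 0 0 1; 0 -0.16 -0.005 0 0 0 1; 0 -0.2 -0.005 0 0 0 1; 0 -0.24 -0.005 0 0 0 1; 0 -0.28 -0.005 0 0 0 1; 0 -0.3 -0.005 0 0 0 1; 0 -0.312 -0.005 0 0 0 1; 0 -0.312 -0.005 0 0 0 1; 0 -0.312 -0.005 0 0 0 1"

```text
clock: 11.9
eef_pos: [483.2, 124.9, 74.3]
tool_rot: [3.141, 0.001, 1.952]
force: [7.5, 0.2, -37.0]
width: 5.3
gripper_force: 58.2
```

Emit:
move_arm:
  rows: "0 -0.008 0.008 0 0 0 1; 0 -0.016 0.008 0 0 0 1; 0 -0.016 0.008 0 0 0 1; 0 -0.016 0.008 0 0 0 1"

```text
clock: 12.23
eef_pos: [483.2, 124.9, 74.2]
tool_rot: [3.132, 0.002, 1.952]
force: [11.4, 4.2, -22.8]
width: 5.6
gripper_force: 59.7
```

Emit:
move_arm:
  rows: "0 0.004 0.008 0 0 0 1; 0 0.004 0.008 0 0 0 0.4; 0 0.004 0.008 0 0 0 0.4; 0 0.004 0.008 0 0 0 0.4; 0 0.004 -0.1 0 0 0 0.4; 0 0.004 -0.2 0 0 0 0.4; 0 0.004 -0.3 0 0 0 0.4; 0 0.004 -0.42 0 0 0 -0.5; 0 0.004 -0.54 0 0 0 -0.5; 0 0.004 -0.6 0 0 0 -0.5; 0 0.004 -0.6 0 0 0 -0.5"

```text
clock: 13.15
eef_pos: [481.5, 123.0, 257.6]
tool_rot: [3.134, -0.001, 1.951]
force: [-0.1, 0.2, 0.4]
width: 63.9
gripper_force: 0.0
```

```bash
cat >> h.py <<'E'
def barrels(t):
    """brass rim blobs in the top view with a dark disc: centre of the top disc at z=68"""
    hsv=cv2.cvtColor(t["img"],cv2.COLOR_RGB2HSV); H,S,V=cv2.split(hsv)
    m=((H>=15)&(H<=24)&(S>125)&(V>90)).astype(np.uint8); dark=((S<75)&(V<125)).astype(np.uint8)
    out=[]
    n,l,s,c=cv2.connectedComponentsWithStats(dark)
    for i in range(1,n):
        if 20<s[i,4]<160:
            ring=cv2.dilate((l==i).astype(np.uint8),np.ones((5,5)))-(l==i)
            f=(ring*m).sum()/ring.sum()
            if f>.45: out.append((c[i].round(1).tolist(),int(s[i,4]),round(float(f),2),onz(t,*c[i],68)[:2].round(1).tolist()))
    return out
E
python3 - <<'E'
from h import *
t=cam("top"); s=cam("scene")
for b in barrels(t): print(b, proj(s,b[3]+[75]).round())
im=np.hstack([t["img"][90:260,210:330],t["img"][150:260,335:470].repeat(1,0) if 0 else cv2.copyMakeBorder(t["img"][150:260,335:470],0,60,0,0,0)])
cv2.imwrite("pics/a4.png",cv2.resize(im[:,:,::-1],None,fx=3,fy=3,interpolation=cv2.INTER_CUBIC))
E
```

```text
([368.8, 190.5], 73, 0.78, [578.2, -142.2]) [280. 261.]
([436.7, 194.6], 69, 0.75, [565.8, -394.8]) [190. 316.]
([373.5, 222.4], 71, 0.75, [460.0, -159.4]) [248. 239.]
([442.8, 227.4], 73, 0.78, [444.3, -415.9]) [157. 289.]
```

View pics/a4.png

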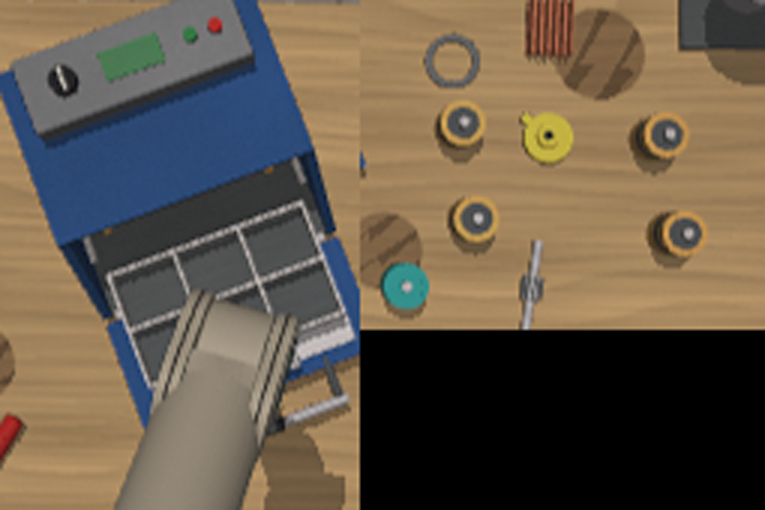

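```bash
cat >> h.py <<'E'
RB=R.from_euler('z',A)*R.from_euler('x',np.pi)
def cell(x,y,z,xc=-30): return w2b(xc+x,y,z)
def inw(p): v=np.asarray(p)[:2]-W; c,s=np.cos(A),np.sin(A); return np.array([c*v[0]+s*v[1],-s*v[0]+c*v[1]])
E
python3 - <<'E'
from h import *
t=cam("top")
for c in((110,275),(303,203)):
    print(inw(onz(t,(c[0]+.5)/3-.5+210,(c[1]+.5)/3-.5+90,91)))
rows([(np.array([578.2,-142.2,180]),RB)])
E
```

```text
[ 41.12997556 124.50790831]
[  39.58078642 -126.23733534]
-0.946 -0.02 0.242 -0.001 0.0 1.0 | n 12.6
```

Emit:
move_arm:
  rows: "-0.946 -0.02 0.242 0 0 1 -0.9; -0.946 -0.02 0.242 0 0 1 -0.9; -0.946 -0.02 0.242 0 0 1 -0.9; -0.946 -0.02 0.242 0 0 1 -0.9; -0.946 -0.02 0.242 0 0 1 -0.9; -0.946 -0.02 0.242 0 0 1 -0.9; -0.946 -0.02 0.242 0 0 1 -0.9; -0.946 -0.02 0.242 0 0 1 -0.9; -0.946 -0.02 0.242 0 0 1 -0.9; -0.946 -0.02 0.242 0 0 1 -0.9; -0.946 -0.02 0.242 0 0 1 -0.9; -0.946 -0.02 0.242 0 0 1 -0.9"

```text
clock: 14.3
eef_pos: [577.7, -142.6, 178.5]
tool_rot: [-3.139, 0.003, 0.443]
force: [0.1, -0.0, -0.1]
width: 81.3
gripper_force: 0.0
```

```bash
cat > pk.py <<'E'
from h import *
import sys
x,y,z=map(float,sys.argv[1:4])
t=cam("top")
for b in barrels(t): print(b)
st=read_state(); print(st["eef_pos"].round(1),st["tool_rot"].round(3),st["qpos"].round(2))
rows([(np.array([x,y,z]),RB)])
E
python3 pk.py 578.2 -142.2 53
```

```text
([436.7, 194.6], 69, 0.76, [565.8, -394.8])
([373.5, 222.4], 78, 0.79, [460.1, -159.7])
([442.8, 227.4], 73, 0.78, [444.3, -415.9])
[ 577.7 -142.4  178.2] [-3.139  0.004  0.438] [-0.39  0.91  1.11  1.76 -0.92  1.09 -0.1 ]
0.003 0.001 0.417 -0.002 0.002 0.037 | n 3.0
```

Emit:
move_arm:
  rows: "0.003 0.001 0.1 0 0 0.037 -0.9; 0.003 0.001 0.2 0 0 0.037 -0.9; 0.003 0.001 0.28 0 0 0.037 -0.9; 0.003 0.001 0.35 0 0 0.037 -0.9; 0.003 0.001 0.4 0 0 0.037 -0.9; 0.003 0.001 0.417 0 0 0.037 -0.9; 0.003 0.001 0.417 0 0 0.037 -0.9; 0.003 0.001 0.417 0 0 0.037 1; 0.003 0.001 0.417 0 0 0.037 1; 0.003 0.001 0.417 0 0 0.037 1; 0.003 0.001 0.417 0 0 0.037 1; 0.003 0.001 0.417 0 0 0.037 1"

```text
clock: 15.35
eef_pos: [580.5, -142.8, 56.9]
tool_rot: [3.141, -0.001, 0.393]
force: [-1.6, 0.2, 5.7]
width: 54.0
gripper_force: 64.0
```

Run:
```python
from h import *
st=read_state(); p=st["eef_pos"]
print(st["width"],p,st["tool_rot"])
up=p+[0,0,155]; c=cell(36,-84,0,-31); rows([(up,RB),(np.array([c[0],c[1],up[2]]),RB)])
```

```text
54.017584100167795 [ 580.49833539 -142.78730421   56.8645397 ] [ 3.14068901e+00 -1.26007565e-03  3.93078159e-01]
0.001 0.0 -0.517 0.001 -0.001 0.008 | n 3.7
0.52 -0.665 -0.517 0.001 -0.001 0.008 | n 7.1
```

Emit:
move_arm:
  rows: "0 0 -0.08 0 0 0.008 1; 0 0 -0.2 0 0 0.008 1; 0 0 -0.32 0 0 0.008 1; 0 0 -0.44 0 0 0.008 1; 0.06 -0.07 -0.517 0 0 0.008 1; 0.14 -0.17 -0.517 0 0 0.008 1; 0.22 -0.28 -0.517 0 0 0.008 1; 0.3 -0.39 -0.517 0 0 0.008 1; 0.38 -0.49 -0.517 0 0 0.008 1; 0.46 -0.58 -0.517 0 0 0.008 1; 0.52 -0.665 -0.517 0 0 0.008 1; 0.52 -0.665 -0.517 0 0 0.008 1"

```text
clock: 16.35
eef_pos: [648.5, 112.5, 208.7]
tool_rot: [-3.135, -0.001, 0.393]
force: [0.1, 2.4, -3.8]
width: 54.6
gripper_force: 64.9
```

```bash
cat > pl.py <<'E'
from h import *
import sys
x,y,z=map(float,sys.argv[1:4])
st=read_state(); print(st["eef_pos"].round(1),st["tool_rot"].round(3),st["qpos"].round(2),st["width"],st["force"].round(1))
c=cell(x,y,z,-31); rows([(c,RB)])
E
python3 pl.py 36 -84 114.5
```

```text
[648.5 112.5 208.7] [-3.135e+00 -1.000e-03  3.930e-01] [-0.75  0.94  1.1   1.55 -0.88  1.22 -0.66] 54.57898194951125 [ 0.1  2.4 -3.8]
-0.017 0.036 0.314 -0.004 -0.001 0.009 | n 2.3
```

Emit:
move_arm:
  rows: "-0.017 0.036 0 0 0 0.009 1; -0.017 0.036 0 0 0 0.009 1; -0.017 0.036 0.07 0 0 0.009 1; -0.017 0.036 0.14 0 0 0.009 1; -0.017 0.036 0.2 0 0 0.009 1; -0.017 0.036 0.25 0 0 0.009 1; -0.017 0.036 0.28 0 0 0.009 1; -0.017 0.036 0.295 0 0 0.009 1; -0.017 0.036 0.305 0 0 0.009 1; -0.017 0.036 0.305 0 0 0.009 1; -0.017 0.036 0.305 0 0 0.009 1"

```text
clock: 17.27
eef_pos: [659.6, 93.5, 128.5]
tool_rot: [3.138, -0.029, 0.37]
force: [16.0, 11.8, 25.0]
width: 54.4
gripper_force: 82.9
```

```bash
python3 pl.py 36 -84 113.9
```

```text
[659.6  93.5 128.5] [ 3.138 -0.029  0.37 ] [-0.7   1.02  1.03  1.62 -1.    1.07 -0.58] 54.41865275882712 [16.  11.8 25. ]
-0.029 -0.039 0.048 0.002 -0.019 -0.007 | n 0.5
```

Emit:
move_arm:
  rows: "0 0 -0.05 0 0 0 1; 0 0 -0.12 0 0 0 1; 0 0 -0.18 0 0 0 1; 0 0 -0.18 0 0 0 1; 0 0 -0.18 0 0 0 1; 0 0 -0.18 0 0 0 1"

```text
clock: 17.77
eef_pos: [646.1, 89.5, 172.0]
tool_rot: [-3.14, 0.002, 0.365]
force: [0.5, -0.0, -3.7]
width: 54.3
gripper_force: 80.1
```

```bash
python3 pl.py 36 -84 113.9
```

```text
[646.1  89.5 172. ] [-3.14e+00  2.00e-03  3.65e-01] [-0.71  0.97  1.08  1.6  -0.92  1.16 -0.62] 54.25309621562441 [ 0.5 -0.  -3.7]
0.02 -0.034 0.194 -0.001 0.001 -0.009 | n 1.4
```

Run:
```python
from h import *
s=cam("scene"); t=cam("top")
a=cv2.resize(s["img"][130:260,300:440],None,fx=3,fy=3,interpolation=cv2.INTER_CUBIC); b=cv2.resize(t["img"][110:240,215:345],None,fx=3,fy=3,interpolation=cv2.INTER_CUBIC)
cv2.imwrite("pics/b5.png",np.hstack([a,b])[:,:,::-1][:, :800])
```

```text
(no output)
```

View pics/b5.png

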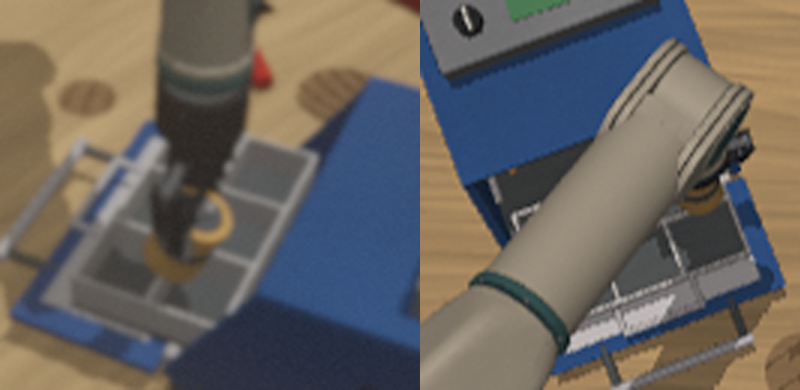

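The scene crop shows the held barrel tilted in the grip, its top (213,215) towards the washer and its bottom (170,270) towards the front. I'll estimate the tilt by projecting it.

Run:
```python
from h import *
s=cam("scene");t=cam("top")
p=read_state()["eef_pos"]; X=np.array([np.cos(A),np.sin(A),0]);Y=np.array([-np.sin(A),np.cos(A),0]);Z=np.array([0,0,1.])
for th in(0,.2,.35,.5,.65,.8):
    a=np.sin(th)*X+np.cos(th)*Z; e=np.cos(th)*X-np.sin(th)*Z
    f=lambda h:[28*(np.cos(u)*e+np.sin(u)*Y)+p+a*h for u in np.linspace(0,6.28,60)]
    for d,n,o in((s,"s",(300,130,0)),(t,"t",(215,110,390))):
        T=(np.array([proj(d,q) for q in f(11)])-o[:2])*3; B=(np.array([proj(d,q) for q in f(-57)])-o[:2])*3
        T[:,0]+=o[2];B[:,0]+=o[2]
        if n=="t": T[:,0]+=30;B[:,0]+=30
        print(th,n,"top",T.min(0).round(),T.max(0).round(),"bot",B.min(0).round(),B.max(0).round())
# brass mask extents in scene
im=cv2.resize(s["img"][130:260,300:440],None,fx=3,fy=3,interpolation=cv2.INTER_CUBIC)
H,S,V=cv2.split(cv2.cvtColor(im,cv2.COLOR_RGB2HSV)); m=((H>=14)&(H<=24)&(S>120)&(V>80)); m[:, :120]=0;m[:190]=0;m[300:]=0;m[:,250:]=0
ys,xs=np.nonzero(m); print("brass",xs.min(),xs.max(),ys.min(),ys.max(),m.sum())
pts=np.c_[xs,ys]; 
for dd in((1,0),(0,1),(.7,.7),(.7,-.7)):
    v=pts@np.array(dd); print(dd,v.min(),pts[v.argmin()],v.max(),pts[v.argmax()])
```

```text
0 s top [160. 193.] [226. 239.] bot [158. 248.] [221. 294.]
0 t top [668. 145.] [717. 194.] bot [671. 156.] [717. 202.]
0.2 s top [163. 192.] [228. 242.] bot [147. 241.] [208. 291.]
0.2 t top [668. 145.] [717. 191.] bot [674. 165.] [721. 210.]
0.35 s top [166. 191.] [228. 245.] bot [140. 235.] [199. 288.]
0.35 t top [667. 145.] [716. 188.] bot [677. 173.] [723. 214.]
0.5 s top [170. 190.] [227. 248.] bot [133. 228.] [189. 284.]
0.5 t top [667. 146.] [715. 185.] bot [679. 180.] [725. 219.]
0.65 s top [174. 190.] [226. 251.] bot [128. 220.] [180. 279.]
0.65 t top [667. 147.] [715. 182.] bot [681. 187.] [727. 222.]
0.8 s top [178. 190.] [225. 253.] bot [124. 212.] [171. 273.]
0.8 t top [667. 148.] [714. 179.] bot [683. 193.] [729. 224.]
brass 148 228 193 279 1094
(1, 0) 148 [148 247] 228 [228 217]
(0, 1) 193 [213 193] 279 [175 279]
(0.7, 0.7) 273.0 [151 239] 324.8 [191 273]
(0.7, -0.7) -79.1 [153 266] 13.999999999999996 [213 193]
```

Emit:
move_arm:
  rows: "0.02 -0.034 0 0 0.05 -0.009 1; 0.02 -0.034 0 0 0.1 -0.009 1; 0.02 -0.034 0 0 0.15 -0.009 1; 0.02 -0.034 0 0 0.159 -0.009 1; 0.02 -0.034 0 0 0.159 -0.009 1; 0.02 -0.034 0 0 0.159 -0.009 1; 0.02 -0.034 0 0 0.159 -0.009 1"

```text
clock: 18.55
eef_pos: [649.4, 101.5, 173.0]
tool_rot: [3.14, -0.249, 0.381]
force: [0.1, -0.2, -3.8]
width: 53.8
gripper_force: 79.7
```

Run:
```python
from h import *
s=cam("scene");t=cam("top"); st=read_state()
p=st["eef_pos"]; print(p,inw(p),st["tool_rot"],st["qpos"].round(2))
a=cv2.resize(s["img"][130:260,300:440],None,fx=3,fy=3,interpolation=cv2.INTER_CUBIC); b=cv2.resize(t["img"][110:240,215:345],None,fx=3,fy=3,interpolation=cv2.INTER_CUBIC)
for x,y,z in((5,-84,57),(39,-124,91),(-29,-124,91),(-29,-44,91),(39,-44,91)):
    q=(proj(s,w2b(x,y,z))-[300,130])*3; cv2.circle(a,tuple(int(v) for v in q),2,(255,0,0),-1)
    q=(proj(t,w2b(x,y,z))-[215,110])*3; cv2.circle(b,tuple(int(v) for v in q),2,(255,0,0),-1)
cv2.imwrite("pics/b6.png",np.hstack([a,b])[:,:,::-1][:, :800])
```

```text
[649.38833697 101.48473657 172.77586693] [  6.52560914 -84.46078641] [ 3.13936554 -0.24874836  0.38151405] [-0.69  0.81  0.9   1.82 -1.08  0.79 -0.42]
```

View pics/b6.png

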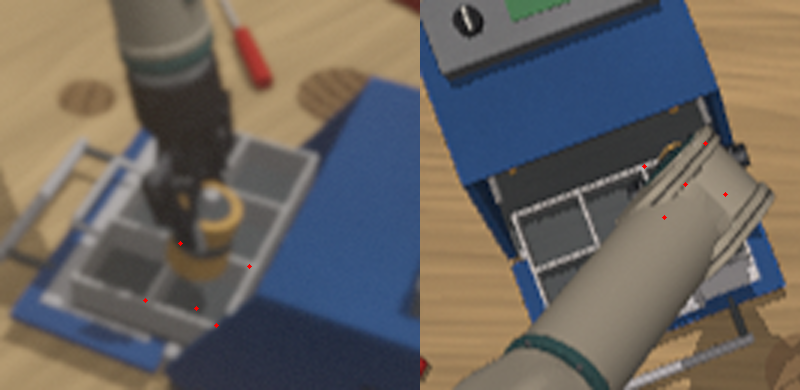

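The barrel now looks upright, over the back-right cell. Next I'll lower it straight down.

Run:
```python
from h import *
st=read_state(); r=R.from_euler('xyz',st["tool_rot"])
for z in(140,120,113,109): rows([(w2b(5.5,-84,z),r)])
```

```text
-0.03 -0.002 0.105 0.0 0.0 0.0 | n 0.8
-0.047 -0.002 0.17 0.0 0.0 0.0 | n 1.3
-0.052 -0.002 0.192 0.0 0.0 0.0 | n 1.4
-0.056 -0.002 0.205 0.0 0.0 0.0 | n 1.5
```

Emit:
move_arm:
  rows: "-0.015 -0.002 0.05 0 0 0 1; -0.03 -0.002 0.105 0 0 0 1; -0.04 -0.002 0.14 0 0 0 1; -0.047 -0.002 0.17 0 0 0 1; -0.05 -0.002 0.18 0 0 0 1; -0.052 -0.002 0.192 0 0 0 1; -0.052 -0.002 0.192 0 0 0 1; -0.052 -0.002 0.192 0 0 0 1"

```text
clock: 19.32
eef_pos: [648.2, 101.4, 113.6]
tool_rot: [3.14, -0.25, 0.381]
force: [1.2, -0.4, -4.4]
width: 54.3
gripper_force: 79.8
```

Emit:
move_arm:
  rows: "-0.002 0 0.006 0 0 0 1; -0.003 0 0.012 0 0 0 1; -0.003 0 0.012 0 0 0 1; -0.003 0 0.012 0 0 0 1"

```text
clock: 19.65
eef_pos: [648.1, 101.5, 109.9]
tool_rot: [3.14, -0.25, 0.38]
force: [1.1, 0.5, -3.6]
width: 54.1
gripper_force: 79.8
```

Emit:
move_arm:
  rows: "-0.002 0 0.006 0 0 0 1; -0.004 0 0.014 0 0 0 1; -0.004 0 0.014 0 0 0 1; -0.004 0 0.014 0 0 0 1"

```text
clock: 19.98
eef_pos: [650.9, 102.6, 109.1]
tool_rot: [3.141, -0.257, 0.38]
force: [-1.2, 2.0, 11.7]
width: 54.1
gripper_force: 81.9
```

Emit:
move_arm:
  rows: "-0.002 0 0.006 0 0 0 1; -0.002 0 0.006 0 0 0 1; -0.002 0 0.006 0 0 0 -0.5; -0.002 0 0.006 0 0 0 -0.5; -0.002 0 0.006 0 0 0 -0.6; -0.002 0 0.006 0 0 0 -0.6; -0.002 0 -0.1 0 0 0 -0.6; -0.002 0 -0.2 0 0 0 -0.6; -0.002 0 -0.3 0 -0.05 0 -0.6; -0.002 0 -0.4 0 -0.1 0 -0.6; -0.002 0 -0.45 0 -0.16 0 -0.6; -0.002 0 -0.45 0 -0.16 0 -0.6"

```text
clock: 20.98
eef_pos: [619.7, 90.1, 239.4]
tool_rot: [3.137, -0.001, 0.384]
force: [1.7, 0.8, -0.6]
width: 68.3
gripper_force: 0.0
```

```bash
python3 pk.py 459.8 -159.5 190
```

```text
([436.7, 194.6], 69, 0.76, [565.8, -394.8])
([373.5, 222.4], 71, 0.74, [460.0, -159.4])
([442.8, 227.5], 72, 0.79, [444.1, -416.0])
[618.2  89.8 237. ] [ 3.138e+00 -1.000e-03  3.830e-01] [-0.69  0.76  0.91  1.62 -0.66  1.09 -0.79]
-0.8 0.573 0.158 0.002 0.0 0.002 | n 7.2
```

Emit:
move_arm:
  rows: "-0.8 0.573 0.15 0 0 0 -0.9; -0.8 0.573 0.15 0 0 0 -0.9; -0.8 0.573 0.15 0 0 0 -0.9; -0.8 0.573 0.15 0 0 0 -0.9; -0.8 0.573 0.15 0 0 0 -0.9; -0.8 0.573 0.15 0 0 0 -0.9; -0.8 0.573 0.15 0 0 0 -0.9; -0.8 0.573 0.15 0 0 0 -0.9; -0.8 0.573 0.15 0 0 0 -0.9; -0.8 0.573 0.15 0 0 0 -0.9; -0.8 0.573 0.15 0 0 0 -0.9; -0.8 0.573 0.15 0 0 0 -0.9"

```text
clock: 22.03
eef_pos: [457.8, -158.0, 191.4]
tool_rot: [3.141, 0.002, 0.383]
force: [-0.3, 0.4, 0.2]
width: 81.3
gripper_force: 0.0
```

```bash
python3 pk.py 460 -159.5 51
python3 - <<'E'
from h import *
t=cam("top"); s=cam("scene")
H,S,V=cv2.split(cv2.cvtColor(t["img"],cv2.COLOR_RGB2HSV)); 
m=((H>=14)&(H<=24)&(S>110)&(V>70)).astype(np.uint8); x,y=proj(t,w2b(5,-84,125)).astype(int); m2=np.zeros_like(m); m2[y-12:y+13,x-13:x+14]=m[y-12:y+13,x-13:x+14]
c,r=cv2.minEnclosingCircle(cv2.findNonZero(m2)); print(c,r,(x,y),inw(onz(t,*c,125)))
crop("pics/c7.png",t,230,130,330,230,4);
E
```

```text
([302.9, 168.9], 77, 0.73, [656.2, 103.7])
([436.7, 194.6], 69, 0.76, [565.8, -394.8])
([442.8, 227.4], 73, 0.79, [444.3, -415.9])
[ 457.9 -158.1  191.4] [3.141e+00 2.000e-03 3.830e-01] [-0.28  0.62  0.85  2.04 -0.67  0.78 -0.21]
0.006 0.006 0.468 0.001 0.001 0.002 | n 3.4
(303.0, 169.0) 8.24631118774414 (np.int64(303), np.int64(168)) [  3.84791675 -83.49340146]
```

View pics/c7.png

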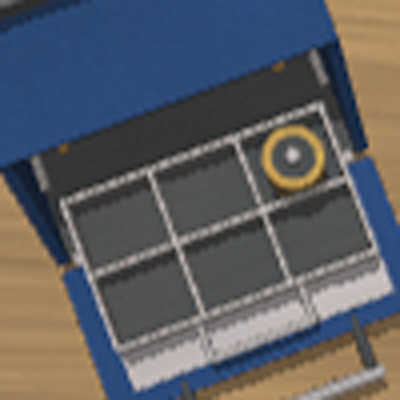

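Barrel 1 stands upright in the back-right cell, around crop (293,158). Next, barrel C.

Emit:
move_arm:
  rows: "0.006 0.006 0.12 0 0 0 -0.9; 0.006 0.006 0.24 0 0 0 -0.9; 0.006 0.006 0.34 0 0 0 -0.9; 0.006 0.006 0.41 0 0 0 -0.9; 0.006 0.006 0.45 0 0 0 -0.9; 0.006 0.006 0.463 0 0 0 -0.9; 0.006 0.006 0.463 0 0 0 -0.9; 0.006 0.006 0.463 0 0 0 -0.9; 0.006 0.006 0.463 0 0 0 1; 0.006 0.006 0.463 0 0 0 1; 0.006 0.006 0.463 0 0 0 1; 0.006 0.006 0.463 0 0 0 1"

```text
clock: 23.18
eef_pos: [459.9, -160.8, 54.1]
tool_rot: [3.14, -0.0, 0.38]
force: [-0.1, 0.8, 6.8]
width: 54.5
gripper_force: 62.1
```

Emit:
move_arm:
  rows: "0 0 0 0 0 0 1; 0 0 -0.1 0 0 0 1; 0 0 -0.2 0 0 0 1; 0 0 -0.3 0 0 0 1; 0 0 -0.4 0 0 0 1; 0 0 -0.5 0 0 0 1; 0 0 -0.54 0 0 0 1; 0 0 -0.54 0 0 0 1; 0 0 -0.54 0 0 0 1; 0 0 -0.54 0 0 0 1"

```text
clock: 24.02
eef_pos: [458.7, -159.7, 213.9]
tool_rot: [-3.141, 0.003, 0.381]
force: [0.8, 0.2, -3.4]
width: 54.3
gripper_force: 65.8
```

```bash
python3 pl.py 36 84 200
python3 - <<'E'
from h import *
print(cell(36,84,0,-31),cell(-36,84,0,-31),cell(-36,-84,0,-31)); m=np.array([520,40,210.]); rows([(m,RB)]); rows([(cell(36,84,210,-31),RB)],(m,RB))
E
```

```text
[ 458.7 -159.7  213.9] [-3.141e+00  3.000e-03  3.810e-01] [-0.31  0.59  0.89  2.01 -0.62  0.83 -0.25] 54.253399508408904 [ 0.8  0.2 -3.4]
0.909 -1.134 0.044 0.0 0.002 0.0 | n 10.5
[585.48600375 257.36243174   0.        ] [518.62214999 230.65615794   0.        ] [580.93678885  74.64049916   0.        ]
0.437 -0.542 0.012 0.0 0.002 0.0 | n 5.0
0.471 -0.592 0.0 0.0 0.0 0.0 | n 5.4
```

Emit:
move_arm:
  rows: "0.05 -0.06 0 0 0 0 1; 0.11 -0.14 0 0 0 0 1; 0.18 -0.22 0 0 0 0 1; 0.25 -0.31 0 0 0 0 1; 0.32 -0.4 0 0 0 0 1; 0.39 -0.48 0 0 0 0 1; 0.437 -0.542 0 0 0 0 1; 0.437 -0.542 0 0 0 0 1"

```text
clock: 24.68
eef_pos: [521.1, 45.8, 211.8]
tool_rot: [-3.139, 0.004, 0.389]
force: [-0.6, 0.7, -3.9]
width: 54.5
gripper_force: 65.8
```

Emit:
move_arm:
  rows: "0.05 -0.06 0 0 0 0 1; 0.11 -0.14 0 0 0 0 1; 0.18 -0.22 0 0 0 0 1; 0.25 -0.31 0 0 0 0 1; 0.32 -0.4 0 0 0 0 1; 0.39 -0.49 0 0 0 0 1; 0.44 -0.55 0 0 0 0 1; 0.47 -0.591 0 0 0 0 1; 0.47 -0.591 0 0 0 0 1; 0.47 -0.591 0 0 0 0 1; 0.47 -0.591 0 0 0 0 1; 0.47 -0.591 0 0 0 0 1"

```text
clock: 25.68
eef_pos: [585.7, 253.9, 213.4]
tool_rot: [3.14, 0.003, 0.377]
force: [-0.6, 0.1, -3.4]
width: 54.3
gripper_force: 65.8
```

```bash
python3 pl.py 36 84 113
```

```text
[585.7 253.9 213.4] [3.14e+00 3.00e-03 3.77e-01] [-0.94  0.82  0.92  1.6  -0.71  1.09 -1.03] 54.26781945853045 [-0.6  0.1 -3.4]
0.005 -0.012 0.335 0.001 0.002 -0.002 | n 2.4
```

Emit:
move_arm:
  rows: "0.004 -0.01 0 0 0 0 1; 0.004 -0.01 0.06 0 0 0 1; 0.004 -0.01 0.12 0 0 0 1; 0.004 -0.01 0.16 0 0 0 1; 0.004 -0.01 0.16 0 0 0 1; 0.004 -0.01 0.16 0 0 0 1; 0.004 -0.01 0.16 0 0 0 1"

```text
clock: 26.27
eef_pos: [586.7, 258.8, 166.9]
tool_rot: [3.14, 0.0, 0.38]
force: [-0.6, 0.4, -3.3]
width: 54.4
gripper_force: 65.8
```

```bash
python3 pl.py 36 84 112
```

```text
[586.7 258.8 166.9] [3.14 0.   0.38] [-0.93  0.87  0.87  1.63 -0.76  1.01 -0.99] 54.35386034825321 [-0.6  0.4 -3.3]
-0.005 0.003 0.183 0.001 0.0 0.0 | n 1.3
```

Emit:
move_arm:
  rows: "-0.005 0.003 0.05 0 0 0 1; -0.005 0.003 0.1 0 0 0 1; -0.005 0.003 0.14 0 0 0 1; -0.005 0.003 0.165 0 0 0 1; -0.005 0.003 0.177 0 0 0 1; -0.005 0.003 0.183 0 0 0 1; -0.005 0.003 0.183 0 0 0 1; -0.005 0.003 0.183 0 0 0 1"

```text
clock: 26.93
eef_pos: [585.2, 257.5, 111.4]
tool_rot: [3.14, 0.001, 0.38]
force: [0.3, -0.3, -3.1]
width: 54.0
gripper_force: 65.9
```

Emit:
move_arm:
  rows: "0 0 0.004 0 0 0 1; 0 0 0.008 0 0 0 1; 0 0 0.008 0 0 0 1; 0 0 0.008 0 0 0 1"

```text
clock: 27.27
eef_pos: [586.4, 258.0, 111.1]
tool_rot: [3.141, -0.002, 0.38]
force: [-1.8, 0.7, 9.0]
width: 54.7
gripper_force: 67.3
```

Barrel 2 touches the rack floor. Release, lift, and head for barrel B.

Emit:
move_arm:
  rows: "0 0 0.003 0 0 0 -0.5; 0 0 0.003 0 0 0 -0.5; 0 0 0.003 0 0 0 -0.5; 0 0 -0.03 0 0 0 -0.5; 0 0 -0.1 0 0 0 -0.5; 0 0 -0.2 0 0 0 -0.6; 0 0 -0.3 0 0 0 -0.6; 0 0 -0.4 0 0 0 -0.6; 0 0 -0.4 0 0 0 -0.6; 0 0 -0.4 0 0 0 -0.6"

```text
clock: 28.1
eef_pos: [586.1, 257.7, 231.1]
tool_rot: [3.14, -0.002, 0.38]
force: [-0.5, -0.4, -0.3]
width: 68.5
gripper_force: 0.0
```

```bash
python3 pk.py 566 -395 200
python3 - <<'E'
from h import *
m=np.array([590,-60,225.]); rows([(m,RB)]); rows([(np.array([566,-340,200.]),RB)],(m,RB))
E
```

```text
([300.0, 169.6], 74, 0.71, [653.3, 114.5])
([436.7, 194.6], 69, 0.76, [565.8, -394.8])
([442.8, 227.4], 73, 0.78, [444.3, -415.9])
[585.  257.9 229.3] [3.141e+00 1.000e-03 3.800e-01] [-0.95  0.81  0.93  1.58 -0.7   1.12 -1.04]
-0.866 1.997 0.1 0.0 0.001 0.0 | n 15.7
-0.378 0.99 0.015 0.0 0.001 0.0 | n 7.6
-0.42 0.837 0.083 0.0 0.0 0.0 | n 6.8
```

Emit:
move_arm:
  rows: "-0.378 0.99 0 0 0 0 -0.8; -0.378 0.99 0 0 0 0 -0.8; -0.378 0.99 0 0 0 0 -0.8; -0.378 0.99 0 0 0 0 -0.8; -0.378 0.99 0 0 0 0 -0.8; -0.378 0.99 0 0 0 0 -0.8; -0.378 0.99 0 0 0 0 -0.8; -0.378 0.99 0 0 0 0 -0.8; -0.378 0.99 0 0 0 0 -0.8"

```text
clock: 28.9
eef_pos: [588.0, -68.5, 229.0]
tool_rot: [3.136, 0.005, 0.369]
force: [0.6, 0.3, -0.1]
width: 77.0
gripper_force: 0.0
```

Emit:
move_arm:
  rows: "-0.42 0.9 0.09 0 0 0 -0.9; -0.42 0.9 0.09 0 0 0 -0.9; -0.42 0.9 0.09 0 0 0 -0.9; -0.42 0.9 0.09 0 0 0 -0.9; -0.42 0.9 0.09 0 0 0 -0.9; -0.42 0.9 0.09 0 0 0 -0.9; -0.42 0.9 0.09 0 0 0 -0.9; -0.42 0.9 0.09 0 0 0 -0.9; -0.42 0.9 0.09 0 0 0 -0.9; -0.42 0.9 0.09 0 0 0 -0.9; -0.42 0.9 0.09 0 0 0 -0.9; -0.42 0.9 0.09 0 0 0 -0.9"

```text
clock: 29.9
eef_pos: [574.0, -355.0, 202.1]
tool_rot: [-3.141, 0.001, 0.383]
force: [0.3, -0.2, -0.2]
width: 81.1
gripper_force: 0.0
```

```bash
python3 pk.py 566 -395 130
```

```text
([300.0, 169.6], 74, 0.71, [653.3, 114.5])
([258.6, 185.1], 73, 0.7, [593.3, 266.8])
[ 573.9 -355.3  202.4] [-3.141e+00  1.000e-03  3.830e-01] [ 0.1   0.84  0.8   1.5  -0.65  1.09 -0.14]
-0.074 0.113 0.241 0.0 0.001 0.002 | n 2.0
```

Emit:
move_arm:
  rows: "-0.074 0.113 0.06 0 0 0.002 -0.9; -0.074 0.113 0.16 0 0 0.002 -0.9; -0.074 0.113 0.24 0 0 0.002 -0.9; -0.074 0.113 0.24 0 0 0.002 -0.9; -0.074 0.113 0.24 0 0 0.002 -0.9; -0.074 0.113 0.24 0 0 0.002 -0.9"

```text
clock: 30.45
eef_pos: [566.1, -397.0, 132.3]
tool_rot: [3.139, 0.001, 0.379]
force: [0.6, 0.4, 1.3]
width: 81.1
gripper_force: 0.0
```

```bash
python3 pk.py 566 -395 52
python3 - <<'E'
from h import *
s=cam("scene"); H,S,V=cv2.split(cv2.cvtColor(s["img"],cv2.COLOR_RGB2HSV))
m=((H>=14)&(H<=24)&(S>120)&(V>70)).astype(np.uint8)
for x,y in((566,-395),(444,-416)):
    u,v=proj(s,(x,y,34)).astype(int); w=m[v-25:v+26,u-25:u+26]; ys,xs=np.nonzero(w); print((u,v),xs.min()+u-25,xs.max()+u-25,ys.min()+v-25,ys.max()+v-25,w.sum())
crop("pics/d8.png",s,110,230,250,350,4)
E
```

```text
([300.0, 169.6], 74, 0.71, [653.3, 114.5])
([258.6, 185.1], 74, 0.71, [593.5, 266.8])
[ 566.2 -397.5  132.8] [3.138 0.    0.379] [ 0.19  0.93  0.75  1.5  -0.71  0.99 -0.06]
0.002 -0.009 0.269 0.002 0.0 -0.001 | n 1.9
(np.int64(193), np.int64(325)) 170 206 301 342 392
(np.int64(161), np.int64(298)) 147 186 286 323 78
```

View pics/d8.png

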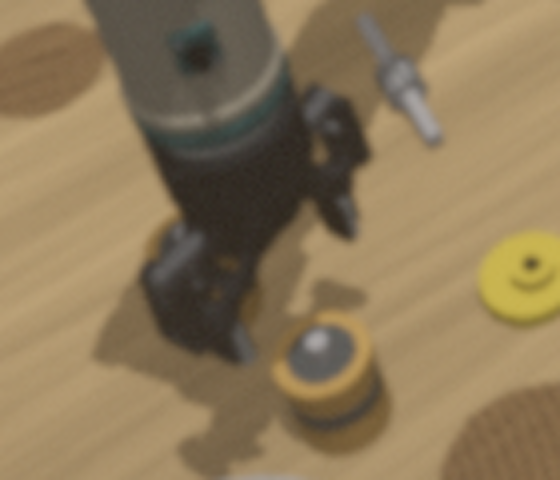

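Barrel B sits where expected, its top near crop (322,355), and barrel D is visible behind the finger. Next: descend and grip.

Emit:
move_arm:
  rows: "0.002 -0.007 0.07 0 0 0 -0.9; 0.002 -0.007 0.14 0 0 0 -0.9; 0.002 -0.007 0.2 0 0 0 -0.9; 0.002 -0.007 0.24 0 0 0 -0.9; 0.002 -0.007 0.26 0 0 0 -0.9; 0.002 -0.007 0.268 0 0 0 -0.9; 0.002 -0.007 0.268 0 0 0 -0.9; 0.002 -0.007 0.268 0 0 0 1; 0.002 -0.007 0.268 0 0 0 1; 0.002 -0.007 0.268 0 0 0 1; 0.002 -0.007 0.268 0 0 0 1; 0.002 -0.007 0.268 0 0 0 1"

```text
clock: 31.55
eef_pos: [565.2, -396.3, 52.1]
tool_rot: [3.138, 0.001, 0.377]
force: [-0.2, -0.6, 7.2]
width: 54.3
gripper_force: 63.2
```

Emit:
move_arm:
  rows: "0 0 0 0 0 0 1; 0 0 -0.1 0 0 0 1; 0 0 -0.2 0 0 0 1; 0 0 -0.3 0 0 0 1; 0 0 -0.4 0 0 0 1; 0 0 -0.5 0 0 0 1; 0 0 -0.54 0 0 0 1; 0 0 -0.54 0 0 0 1; 0 0 -0.54 0 0 0 1; 0 0 -0.54 0 0 0 1"

```text
clock: 32.38
eef_pos: [564.0, -393.7, 209.8]
tool_rot: [-3.139, 0.003, 0.377]
force: [-0.8, -0.1, -3.2]
width: 54.8
gripper_force: 65.2
```

```bash
python3 pk.py 566 -150 210;  python3 - <<'E'
from h import *
m=np.array([566,-150,210.]); rows([(cell(-36,-84,210,-31),RB)],(m,RB))
E
```

```text
([300.0, 169.6], 74, 0.71, [653.3, 114.5])
([258.6, 185.1], 73, 0.71, [593.3, 266.8])
[ 563.9 -393.8  209.6] [-3.139  0.004  0.377] [ 0.17  0.85  0.8   1.44 -0.64  1.12 -0.11]
0.305 -0.753 0.0 -0.002 0.002 -0.002 | n 5.8
0.324 -0.677 0.0 0.0 0.0 0.0 | n 5.4
```

Emit:
move_arm:
  rows: "0.03 -0.08 0 0 0 0 1; 0.07 -0.18 0 0 0 0 1; 0.12 -0.29 0 0 0 0 1; 0.17 -0.41 0 0 0 0 1; 0.22 -0.53 0 0 0 0 1; 0.26 -0.64 0 0 0 0 1; 0.305 -0.753 0 0 0 0 1; 0.305 -0.753 0 0 0 0 1; 0.305 -0.753 0 0 0 0 1; 0.305 -0.753 0 0 0 0 1"

```text
clock: 33.27
eef_pos: [566.2, -151.4, 210.9]
tool_rot: [3.14, 0.004, 0.378]
force: [0.9, -1.1, -2.7]
width: 54.2
gripper_force: 65.7
```

Emit:
move_arm:
  rows: "0.04 -0.08 0 0 0 0 1; 0.08 -0.17 0 0 0 0 1; 0.13 -0.27 0 0 0 0 1; 0.18 -0.37 0 0 0 0 1; 0.23 -0.48 0 0 0 0 1; 0.28 -0.58 0 0 0 0 1; 0.32 -0.67 0 0 0 0 1; 0.32 -0.67 0 0 0 0 1; 0.32 -0.67 0 0 0 0 1; 0.32 -0.67 0 0 0 0 1; 0.32 -0.67 0 0 0 0 1; 0.32 -0.67 0 0 0 0 1"

```text
clock: 34.27
eef_pos: [582.0, 68.4, 211.7]
tool_rot: [3.14, 0.002, 0.373]
force: [0.0, -0.1, -3.7]
width: 54.2
gripper_force: 65.7
```

```bash
python3 pl.py -36 -84 160
```

```text
[582.   68.4 211.7] [3.14e+00 2.00e-03 3.73e-01] [-0.69  0.74  0.9   1.75 -0.68  0.99 -0.72] 54.20662462111196 [ 0.  -0.1 -3.7]
0.005 -0.021 0.172 0.001 0.001 -0.004 | n 1.2
```

Emit:
move_arm:
  rows: "0.004 -0.018 0 0 0 -0.004 1; 0.004 -0.018 0.06 0 0 -0.004 1; 0.004 -0.018 0.12 0 0 -0.004 1; 0.004 -0.018 0.16 0 0 -0.004 1; 0.004 -0.018 0.16 0 0 -0.004 1; 0.004 -0.018 0.16 0 0 -0.004 1; 0.004 -0.018 0.16 0 0 -0.004 1; 0.004 -0.018 0.16 0 0 -0.004 1"

```text
clock: 34.93
eef_pos: [581.8, 75.9, 164.6]
tool_rot: [3.14, -0.0, 0.383]
force: [-0.3, 0.5, -3.5]
width: 54.7
gripper_force: 65.7
```

```bash
python3 pl.py -36 -84 109.5
```

```text
[581.8  75.9 164.6] [ 3.14  -0.     0.383] [-0.67  0.8   0.85  1.79 -0.75  0.91 -0.67] 54.73842108097915 [-0.3  0.5 -3.5]
-0.004 0.003 0.184 0.001 0.0 0.002 | n 1.3
```

Emit:
move_arm:
  rows: "-0.004 0.003 0.05 0 0 0.002 1; -0.004 0.003 0.1 0 0 0.002 1; -0.004 0.003 0.14 0 0 0.002 1; -0.004 0.003 0.165 0 0 0.002 1; -0.004 0.003 0.178 0 0 0.002 1; -0.004 0.003 0.184 0 0 0.002 1; -0.004 0.003 0.188 0 0 0.002 1; -0.004 0.003 0.188 0 0 0.002 1; -0.004 0.003 0.188 0 0 0.002 1"

```text
clock: 35.68
eef_pos: [580.8, 75.0, 108.9]
tool_rot: [3.141, -0.0, 0.38]
force: [-1.0, 0.5, 5.0]
width: 54.6
gripper_force: 66.8
```

Barrel 3 touches the floor. Release, lift, and head for barrel D.

Emit:
move_arm:
  rows: "0 0 0.002 0 0 0 -0.5; 0 0 0.002 0 0 0 -0.5; 0 0 0.002 0 0 0 -0.5; 0 0 -0.03 0 0 0 -0.5; 0 0 -0.1 0 0 0 -0.5; 0 0 -0.2 0 0 0 -0.6; 0 0 -0.3 0 0 0 -0.6; 0 0 -0.4 0 0 0 -0.6; 0 0 -0.4 0 0 0 -0.6; 0 0 -0.4 0 0 0 -0.6; 0 0 -0.4 0 0 0 -0.6"

```text
clock: 36.6
eef_pos: [579.9, 75.3, 227.1]
tool_rot: [3.141, 0.002, 0.38]
force: [-0.9, 0.5, -0.2]
width: 68.5
gripper_force: 0.0
```

```bash
python3 pk.py 500 -190 220
python3 - <<'E'
from h import *
m=np.array([500,-190,220.]); rows([(np.array([444.3,-416,200.]),RB)],(m,RB))
E
```

```text
([258.6, 185.1], 74, 0.71, [593.5, 266.8])
([442.8, 227.4], 73, 0.79, [444.3, -415.9])
[579.6  75.3 226.5] [3.141e+00 3.000e-03 3.800e-01] [-0.71  0.73  0.92  1.74 -0.66  1.02 -0.74]
-0.574 0.723 0.024 0.0 0.002 0.0 | n 6.6
-0.452 0.631 0.067 0.0 0.0 0.0 | n 5.6
```

Emit:
move_arm:
  rows: "-0.574 0.723 0 0 0 0 -0.8; -0.574 0.723 0 0 0 0 -0.8; -0.574 0.723 0 0 0 0 -0.8; -0.574 0.723 0 0 0 0 -0.8; -0.574 0.723 0 0 0 0 -0.8; -0.574 0.723 0 0 0 0 -0.8; -0.574 0.723 0 0 0 0 -0.8; -0.574 0.723 0 0 0 0 -0.8; -0.574 0.723 0 0 0 0 -0.8; -0.574 0.723 0 0 0 0 -0.8; -0.574 0.723 0 0 0 0 -0.8"

```text
clock: 37.57
eef_pos: [501.2, -188.4, 226.9]
tool_rot: [-3.141, 0.003, 0.383]
force: [-0.3, 0.4, 0.4]
width: 76.5
gripper_force: 0.0
```

```bash
python3 pk.py 444.3 -416 150
```

```text
([300.0, 169.6], 74, 0.71, [653.3, 114.5])
([258.6, 185.1], 73, 0.71, [593.3, 266.8])
([309.9, 187.1], 78, 0.76, [588.2, 76.7])
([442.8, 227.4], 73, 0.77, [444.3, -415.9])
[ 501.3 -188.4  227. ] [-3.141e+00  2.000e-03  3.830e-01] [-0.25  0.64  0.89  1.87 -0.62  0.93 -0.26]
-0.459 0.633 0.258 0.0 0.002 0.002 | n 5.9
```

Emit:
move_arm:
  rows: "-0.459 0.633 0.258 0 0 0.002 -0.9; -0.459 0.633 0.258 0 0 0.002 -0.9; -0.459 0.633 0.258 0 0 0.002 -0.9; -0.459 0.633 0.258 0 0 0.002 -0.9; -0.459 0.633 0.258 0 0 0.002 -0.9; -0.459 0.633 0.258 0 0 0.002 -0.9; -0.459 0.633 0.258 0 0 0.002 -0.9; -0.459 0.633 0.258 0 0 0.002 -0.9; -0.459 0.633 0.258 0 0 0.002 -0.9; -0.459 0.633 0.258 0 0 0.002 -0.9; -0.459 0.633 0.258 0 0 0.002 -0.9; -0.459 0.633 0.258 0 0 0.002 -0.9"

```text
clock: 38.62
eef_pos: [444.7, -416.3, 151.1]
tool_rot: [3.141, 0.001, 0.38]
force: [-0.2, 0.1, -0.2]
width: 81.1
gripper_force: 0.0
```

```bash
python3 pk.py 444.3 -416 52
```

```text
([300.0, 169.6], 74, 0.71, [653.3, 114.5])
([258.6, 185.1], 74, 0.72, [593.5, 266.8])
([309.9, 187.1], 78, 0.78, [588.2, 76.7])
[ 444.4 -416.6  151.1] [3.14e+00 1.00e-03 3.79e-01] [ 0.28  0.81  0.75  1.74 -0.69  0.88  0.14]
0.001 -0.003 0.33 0.001 0.001 0.0 | n 2.4
```

Emit:
move_arm:
  rows: "0 -0.002 0.08 0 0 0 -0.9; 0 -0.002 0.16 0 0 0 -0.9; 0 -0.002 0.23 0 0 0 -0.9; 0 -0.002 0.29 0 0 0 -0.9; 0 -0.002 0.315 0 0 0 -0.9; 0 -0.002 0.326 0 0 0 -0.9; 0 -0.002 0.326 0 0 0 -0.9; 0 -0.002 0.326 0 0 0 1; 0 -0.002 0.326 0 0 0 1; 0 -0.002 0.326 0 0 0 1; 0 -0.002 0.326 0 0 0 1; 0 -0.002 0.326 0 0 0 1"

```text
clock: 39.67
eef_pos: [443.6, -418.0, 54.6]
tool_rot: [3.139, 0.0, 0.377]
force: [-1.2, 1.5, 5.9]
width: 54.2
gripper_force: 63.4
```

Emit:
move_arm:
  rows: "0 0 0 0 0 0 1; 0 0 -0.1 0 0 0 1; 0 0 -0.2 0 0 0 1; 0 0 -0.3 0 0 0 1; 0 0 -0.4 0 0 0 1; 0 0 -0.5 0 0 0 1; 0 0 -0.54 0 0 0 1; 0 0 -0.54 0 0 0 1; 0 0 -0.54 0 0 0 1; 0 0 -0.54 0 0 0 1"

```text
clock: 40.5
eef_pos: [442.7, -415.8, 212.9]
tool_rot: [-3.139, 0.003, 0.377]
force: [-0.9, 0.4, -4.2]
width: 54.5
gripper_force: 64.9
```

```bash
python3 pk.py 475 -170 210;  python3 - <<'E'
from h import *
m=np.array([475,-170,210.]); n=np.array([500,60,210.]); rows([(n,RB)],(m,RB)); rows([(cell(-36,84,210,-31),RB)],(n,RB))
E
```

```text
([300.0, 169.6], 74, 0.71, [653.3, 114.5])
([258.6, 185.1], 73, 0.7, [593.3, 266.8])
([309.9, 187.1], 79, 0.78, [588.4, 76.8])
[ 442.6 -415.8  212.7] [-3.139e+00  3.000e-03  3.770e-01] [ 0.24  0.74  0.81  1.69 -0.62  0.99  0.08]
0.402 -0.722 0.01 -0.002 0.002 -0.002 | n 5.9
0.362 -0.681 0.0 0.0 0.0 0.0 | n 5.5
0.269 -0.505 0.0 0.0 0.0 0.0 | n 4.1
```

Emit:
move_arm:
  rows: "0.04 -0.07 0 0 0 0 1; 0.1 -0.18 0 0 0 0 1; 0.16 -0.29 0 0 0 0 1; 0.22 -0.4 0 0 0 0 1; 0.28 -0.51 0 0 0 0 1; 0.34 -0.62 0 0 0 0 1; 0.402 -0.722 0 0 0 0 1; 0.402 -0.722 0 0 0 0 1; 0.402 -0.722 0 0 0 0 1; 0.402 -0.722 0 0 0 0 1"

```text
clock: 41.38
eef_pos: [475.2, -171.4, 213.7]
tool_rot: [3.14, 0.004, 0.378]
force: [0.3, -0.7, -2.9]
width: 54.5
gripper_force: 65.1
```

Emit:
move_arm:
  rows: "0.04 -0.07 0 0 0 0 1; 0.09 -0.17 0 0 0 0 1; 0.14 -0.27 0 0 0 0 1; 0.2 -0.38 0 0 0 0 1; 0.26 -0.49 0 0 0 0 1; 0.31 -0.59 0 0 0 0 1; 0.362 -0.681 0 0 0 0 1; 0.362 -0.681 0 0 0 0 1; 0.362 -0.681 0 0 0 0 1; 0.362 -0.681 0 0 0 0 1"

```text
clock: 42.22
eef_pos: [501.5, 56.5, 213.9]
tool_rot: [3.139, 0.003, 0.375]
force: [-0.3, -1.2, -2.5]
width: 54.7
gripper_force: 65.3
```

```bash
python3 pl.py -36 84 210
```

```text
[501.5  56.5 213.9] [3.139e+00 3.000e-03 3.750e-01] [-0.76  0.64  0.94  1.97 -0.67  0.88 -0.67] 54.70046999818996 [-0.3 -1.2 -2.5]
0.266 -0.519 0.011 0.002 0.002 -0.003 | n 4.2
```

Emit:
move_arm:
  rows: "0.05 -0.09 0 0 0 0 1; 0.11 -0.2 0 0 0 0 1; 0.16 -0.31 0 0 0 0 1; 0.22 -0.42 0 0 0 0 1; 0.266 -0.51 0 0 0 0 1; 0.266 -0.51 0 0 0 0 1; 0.266 -0.51 0 0 0 0 1; 0.266 -0.51 0.06 0 0 0 1; 0.266 -0.51 0.12 0 0 0 1; 0.266 -0.51 0.16 0 0 0 1; 0.266 -0.51 0.16 0 0 0 1; 0.266 -0.51 0.16 0 0 0 1"

```text
clock: 43.22
eef_pos: [519.5, 228.0, 165.7]
tool_rot: [3.14, 0.003, 0.374]
force: [-0.2, 1.4, -1.7]
width: 54.0
gripper_force: 65.4
```

Emit:
move_arm:
  rows: "0 0 0 0 0 0 1; 0 0 0 0 0 0 1; 0 0 0 0 0 0 1"

```text
clock: 43.47
eef_pos: [519.8, 230.0, 166.7]
tool_rot: [3.14, 0.0, 0.377]
force: [0.1, 0.1, -3.0]
width: 54.4
gripper_force: 65.4
```

```bash
python3 pl.py -36 84 112
```

```text
[519.8 230.  166.7] [3.14  0.    0.377] [-0.99  0.79  0.88  1.84 -0.77  0.9  -0.92] 54.41774243330722 [ 0.1  0.1 -3. ]
-0.003 -0.004 0.182 0.001 0.0 -0.002 | n 1.3
```

Emit:
move_arm:
  rows: "-0.003 -0.003 0.05 0 0 0 1; -0.003 -0.003 0.1 0 0 0 1; -0.003 -0.003 0.14 0 0 0 1; -0.003 -0.003 0.165 0 0 0 1; -0.003 -0.003 0.178 0 0 0 1; -0.003 -0.003 0.184 0 0 0 1; -0.003 -0.003 0.189 0 0 0 1; -0.003 -0.003 0.189 0 0 0 1; -0.003 -0.003 0.189 0 0 0 1"

```text
clock: 44.22
eef_pos: [519.7, 231.1, 111.5]
tool_rot: [3.142, -0.002, 0.377]
force: [-1.4, 1.2, 10.7]
width: 54.2
gripper_force: 66.7
```

Emit:
move_arm:
  rows: "0 0 0 0 0 0 -0.5; 0 0 0 0 0 0 -0.5; 0 0 0 0 0 0 -0.5; 0 0 -0.03 0 0 0 -0.5; 0 0 -0.1 0 0 0 -0.5; 0 0 -0.2 0 0 0 -0.6; 0 0 -0.3 0 0 0 -0.6; 0 0 -0.42 0 0 0 -0.2; 0 0 -0.42 0 0 0 0.2; 0 0 -0.42 0 0 0 0.4; 0 0 -0.42 0 0 0 0.4"

```text
clock: 45.13
eef_pos: [517.7, 230.8, 235.1]
tool_rot: [3.141, 0.002, 0.377]
force: [-0.3, 1.1, -0.2]
width: 25.6
gripper_force: 0.0
```

Run:
```python
from h import *
rows([(w2b(-140,0,230),tool(A+np.pi/2))]); print(read_state()["qpos"].round(2))
```

```text
-0.24 0.282 0.018 -0.001 0.001 -1.002 | n 12.6
[-1.04  0.71  0.97  1.78 -0.68  1.03 -1.  ]
```

Emit:
move_arm:
  rows: "-0.24 0.282 0.018 0 0 -1 0.4; -0.24 0.282 0.018 0 0 -1 0.4; -0.24 0.282 0.018 0 0 -1 0.4; -0.24 0.282 0.018 0 0 -1 0.4; -0.24 0.282 0.018 0 0 -1 0.4; -0.24 0.282 0.018 0 0 -1 0.4; -0.24 0.282 0.018 0 0 -1 0.4; -0.24 0.282 0.018 0 0 -1 0.4; -0.24 0.282 0.018 0 0 -1 0.4; -0.24 0.282 0.018 0 0 -1 0.4; -0.24 0.282 0.018 0 0 -1 0.4; -0.24 0.282 0.018 0 0 -1 0.4"

```text
clock: 46.13
eef_pos: [481.2, 125.4, 228.7]
tool_rot: [-3.137, 0.001, 1.883]
force: [0.7, 0.3, -0.4]
width: 25.6
gripper_force: 0.0
```

Emit:
move_arm:
  rows: "0 0 0 0 0 -0.08 0.4; 0 0 0 0 0 -0.06 0.4; 0 0 0 0 0 -0.06 0.4; 0 0 0 0 0 0 0.4; 0 0 0 0 0 0 0.4"

```text
clock: 46.55
eef_pos: [481.9, 125.4, 229.3]
tool_rot: [-3.138, 0.002, 1.871]
force: [-0.4, -0.6, 0.2]
width: 25.6
gripper_force: 0.0
```

Run:
```python
from h import *
t=cam("top"); st=read_state(); print(st["eef_pos"],st["tool_rot"],st["qpos"].round(2))
for b in barrels(t): print(b[:3],inw(onz(t,*b[0],125)).round(1))
print(inw([483.2,124.9]))
rows([(np.array([482.2,124.5,75]),tool(A+np.pi/2))])
```

```text
[481.92991609 125.48236266 229.37295788] [-3.13856447e+00  1.84217585e-03  1.87569926e+00] [-0.69  0.48  0.54  1.96 -0.34  0.79  0.35]
([299.8, 169.2], 75, 0.7) [  7.3 -72.6]
([258.4, 184.6], 79, 0.72) [ 8.5 84.5]
([309.7, 186.6], 74, 0.68) [-63.8 -83.1]
[-139.12242175   -1.07320337]
-0.002 0.001 0.515 -0.002 0.001 -0.048 | n 3.7
```

Emit:
move_arm:
  rows: "0 0.001 0.08 0 0 -0.048 0.4; 0 0.001 0.18 0 0 -0.048 0.4; 0 0.001 0.28 0 0 -0.048 0.4; 0 0.001 0.38 0 0 -0.048 0.4; 0 0.001 0.45 0 0 -0.048 0.4; 0 0.001 0.5 0 0 -0.048 0.4; 0 0.001 0.513 0 0 -0.048 0.4; 0 0.001 0.513 0 0 -0.048 0.4; 0 0.001 0.513 0 0 -0.048 1; 0 0.001 0.513 0 0 -0.048 1; 0 0.001 0.513 0 0 -0.048 1; 0 0.001 0.513 0 0 -0.048 1"

```text
clock: 47.6
eef_pos: [483.5, 125.5, 77.0]
tool_rot: [3.141, 0.002, 1.953]
force: [1.6, 1.0, 1.9]
width: 5.8
gripper_force: 58.7
```

Run:
```python
from h import *
st=read_state(); print(inw(st["eef_pos"]),st["tool_rot"]); rows([(w2b(-45,0,75),tool(A+np.pi/2))])
```

```text
[-138.58141678   -0.5990532 ] [3.14065568e+00 1.72661467e-03 1.95250417e+00]
0.001 0.312 0.007 0.001 0.001 0.001 | n 2.2
```

Gripped. Push in smoothly so the barrels don't tip.

Emit:
move_arm:
  rows: "0 0.012 0.002 0 0 0 1; 0 0.035 0.003 0 0 0 1; 0 0.065 0.003 0 0 0 1; 0 0.1 0.003 0 0 0 1; 0 0.135 0.003 0 0 0 1; 0 0.17 0.003 0 0 0 1; 0 0.205 0.003 0 0 0 1; 0 0.24 0.003 0 0 0 1; 0 0.27 0.003 0 0 0 1; 0 0.295 0.003 0 0 0 1; 0 0.31 0.003 0 0 0 1; 0 0.312 0.003 0 0 0 1"

```text
clock: 48.6
eef_pos: [571.2, 160.6, 77.0]
tool_rot: [3.14, 0.001, 1.953]
force: [-0.1, -0.3, 10.0]
width: 5.4
gripper_force: 59.8
```

Run:
```python
from h import *
st=read_state(); print(inw(st["eef_pos"]),st["tool_rot"],st["qpos"].round(2)); rows([(w2b(25,0,75),tool(A+np.pi/2,.35))])
t=cam("top")
for b in barrels(t): print(b[:3],inw(onz(t,*b[0],125)).round(1))
```

```text
[-44.17651466  -0.5297924 ] [3.13978084e+00 1.49061887e-03 1.95255756e+00] [-0.55  0.81  0.37  1.82 -0.48  0.6   0.5 ]
0.001 0.231 0.007 -0.222 0.001 0.001 | n 2.8
([301.3, 164.4], 77, 0.7) [ 21.5 -83.8]
([251.2, 165.3], 24, 0.54) [82.7 84.2]
```

Emit:
move_arm:
  rows: "0 0.01 0 -0.03 0 0 1; 0 0.03 0 -0.06 0 0 1; 0 0.055 0 -0.1 0 0 1; 0 0.085 0 -0.14 0 0 1; 0 0.115 0 -0.18 0 0 1; 0 0.145 0 -0.21 0 0 1; 0 0.175 0 -0.222 0 0 1; 0 0.2 0 -0.222 0 0 1; 0 0.22 0 -0.222 0 0 1; 0 0.235 0 -0.222 0 0 1; 0 0.24 0 -0.222 0 0 1; 0 0.24 0 -0.222 0 0 1"

```text
clock: 49.65
eef_pos: [635.6, 186.4, 78.0]
tool_rot: [2.813, -0.004, 1.951]
force: [-14.5, -7.0, 0.7]
width: 5.6
gripper_force: 63.1
```

Run:
```python
from h import *
st=read_state(); print(inw(st["eef_pos"]),st["tool_rot"],st["force"],st["qpos"].round(2));
```

```text
[25.19927097 -0.46431409] [ 2.81259216 -0.0035181   1.95075007] [-14.52615939  -7.04275037   0.7371601 ] [-0.49  0.79  0.27  1.93 -1.1   0.24  1.1 ]
```

Emit:
move_arm:
  rows: "0 0 0 0 0 0 0.4; 0 0 0 0 0 0 0.4; 0 0 0 0 0 0 0.4; 0 0 -0.08 0 0 0 0.4; 0 0 -0.16 0 0 0 0.4; 0 0 -0.26 0 0 0 0.4; 0 0 -0.36 0 0 0 0.4; 0 0 -0.43 0 0 0 0.4; 0 0 -0.43 0 0 0 0.4; 0 0 -0.43 0 0 0 0.4"

```text
clock: 50.48
eef_pos: [602.2, 173.2, 203.3]
tool_rot: [2.8, -0.0, 1.953]
force: [-0.1, -0.1, 0.1]
width: 25.8
gripper_force: 0.0
```

Run:
```python
from h import *
t=cam("top");st=read_state(); print(inw(st["eef_pos"]),st["eef_pos"][2],st["tool_rot"])
k=(w2b(-198,0,190),tool(A+np.pi/2)); rows([k]); rows([(w2b(-199,0,42),k[1])],k)
crop("pics/e9.png",t,215,95,345,225,4.5)
```

```text
[-11.42303358  -0.05897771] 201.84013968866685 [ 2.80253375e+00 -7.77239710e-04  1.95346526e+00]
0.002 -0.6 -0.17 0.216 -0.001 0.002 | n 4.5
0.0 -0.003 0.493 0.0 0.0 0.0 | n 3.5
```

View pics/e9.png

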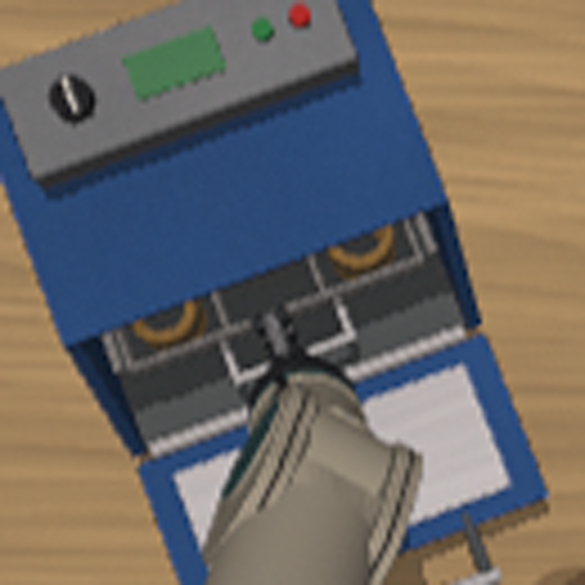

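The rack is home, with the front-row barrels visible at (165,320) and (360,250). Next, the door.

Emit:
move_arm:
  rows: "0 -0.1 -0.05 0.05 0 0 0; 0 -0.22 -0.1 0.12 0 0 0; 0 -0.34 -0.15 0.18 0 0 0; 0 -0.46 -0.17 0.216 0 0 0; 0 -0.58 -0.17 0.216 0 0 0; 0 -0.6 -0.17 0.216 0 0 0; 0 -0.6 -0.17 0.216 0 0 0; 0 -0.6 -0.17 0.216 0 0 0; 0 -0.6 -0.17 0.216 0 0 0; 0 -0.6 -0.17 0.216 0 0 0"

```text
clock: 51.37
eef_pos: [428.9, 102.9, 189.7]
tool_rot: [-3.14, 0.001, 1.953]
force: [-0.7, -0.6, -0.1]
width: 42.4
gripper_force: 0.0
```

Run:
```python
from h import *
st=read_state(); print(inw(st["eef_pos"]),st["eef_pos"][2],st["tool_rot"])
rows([(w2b(-199,0,43),tool(A+np.pi/2))])
```

```text
[-197.70066755   -1.38832096] 189.72780952098978 [-3.14018163e+00  6.69467966e-04  1.95343673e+00]
0.005 -0.004 0.489 -0.001 0.0 0.002 | n 3.5
```

Emit:
move_arm:
  rows: "0.003 -0.004 0.1 0 0 0 0; 0.003 -0.004 0.2 0 0 0 0; 0.003 -0.004 0.3 0 0 0 0; 0.003 -0.004 0.39 0 0 0 0; 0.003 -0.004 0.45 0 0 0 0; 0.003 -0.004 0.485 0 0 0 0; 0.003 -0.004 0.485 0 0 0 0; 0.003 -0.004 0.485 0 0 0 0; 0.003 -0.004 0.485 0 0 0 1; 0.003 -0.004 0.485 0 0 0 1; 0.003 -0.004 0.485 0 0 0 1; 0.003 -0.004 0.485 0 0 0 1"

```text
clock: 52.37
eef_pos: [427.2, 103.3, 45.0]
tool_rot: [3.141, 0.001, 1.953]
force: [3.7, 2.6, 0.0]
width: 11.7
gripper_force: 58.5
```

Run:
```python
from h import *
st=read_state(); print(inw(st["eef_pos"]),st["eef_pos"],st["force"])
f=lambda a:np.array([200*np.sin(.52-a)-5*np.cos(.52-a),0,200*np.cos(.52-a)+5*np.sin(.52-a)])
a0=2.091
for a in np.linspace(a0,-0.005,25)[1:]:
    d=f(a)-f(a0); print(round(a,2),(d[0]/300).round(3),(-d[2]/300).round(3))
```

```text
[-199.12992599   -0.38441475] [427.21766715 103.28164199  44.95328354] [3.72604294e+00 2.56629877e+00 1.11142359e-03]
2.0 0.001 -0.058
1.92 0.007 -0.116
1.83 0.018 -0.173
1.74 0.035 -0.229
1.65 0.055 -0.284
1.57 0.081 -0.336
1.48 0.111 -0.386
1.39 0.145 -0.433
1.31 0.184 -0.477
1.22 0.226 -0.517
1.13 0.271 -0.554
1.04 0.319 -0.586
0.96 0.37 -0.614
0.87 0.423 -0.638
0.78 0.479 -0.657
0.69 0.535 -0.671
0.61 0.593 -0.68
0.52 0.651 -0.683
0.43 0.709 -0.682
0.34 0.767 -0.676
0.26 0.824 -0.665
0.17 0.88 -0.649
0.08 0.934 -0.628
-0.0 0.986 -0.602
```

Emit:
move_arm:
  rows: "0 0.001 -0.058 0 0 0 1; 0 0.007 -0.116 0 0 0 1; 0 0.018 -0.173 0 0 0 1; 0 0.035 -0.229 0 0 0 1; 0 0.055 -0.284 0 0 0 1; 0 0.081 -0.336 0 0 0 1; 0 0.111 -0.386 0 0 0 1; 0 0.145 -0.433 0 0 0 1; 0 0.184 -0.477 0 0 0 1; 0 0.226 -0.517 0 0 0 1; 0 0.226 -0.517 0 0 0 1; 0 0.226 -0.517 0 0 0 1"

```text
clock: 53.37
eef_pos: [488.7, 127.9, 199.8]
tool_rot: [-3.139, 0.0, 1.953]
force: [-0.1, -1.4, 3.2]
width: 10.8
gripper_force: 59.8
```

Run:
```python
from h import *
st=read_state(); print(inw(st["eef_pos"]),st["eef_pos"],st["force"])
```

```text
[-132.92636356   -0.36465065] [488.69124342 127.85625267 199.76346502] [-0.0977403  -1.35458547  3.16354709]
```

Emit:
move_arm:
  rows: "0 0.045 -0.037 0 0 0 1; 0 0.093 -0.069 0 0 0 1; 0 0.144 -0.097 0 0 0 1; 0 0.197 -0.121 0 0 0 1; 0 0.253 -0.14 0 0 0 1; 0 0.309 -0.154 0 0 0 1; 0 0.367 -0.163 0 0 0 1; 0 0.425 -0.166 0 0 0 1; 0 0.483 -0.165 0 0 0 1; 0 0.483 -0.165 0 0 0 1; 0 0.483 -0.165 0 0 0 1"

```text
clock: 54.28
eef_pos: [625.3, 182.4, 248.9]
tool_rot: [3.14, 0.001, 1.953]
force: [0.1, 1.6, 3.8]
width: 11.1
gripper_force: 65.2
```

Run:
```python
from h import *
st=read_state(); print(inw(st["eef_pos"]),st["eef_pos"],st["force"])
```

```text
[14.18318451 -0.4212914 ] [625.32768748 182.36959503 248.94223455] [0.07247933 1.59628386 3.78681478]
```

Remaining: (0.503, 0.08) from here, with slight overtravel to seat it.

Emit:
move_arm:
  rows: "0 0.058 0.006 0 0 0 1; 0 0.115 0.017 0 0 0 1; 0 0.171 0.033 0 0 0 1; 0 0.225 0.054 0 0 0 1; 0 0.255 0.068 0 0 0 1; 0 0.277 0.08 0 0 0 1; 0 0.287 0.084 0 0 0 1; 0 0.29 0.087 0 0 0 1; 0 0.29 0.087 0 0 0 1; 0 0.29 0.087 0 0 0 1"

```text
clock: 55.12
eef_pos: [701.7, 212.3, 222.5]
tool_rot: [-3.133, 0.001, 1.952]
force: [-6.2, -4.4, 7.2]
width: 11.1
gripper_force: 70.6
```

Run:
```python
from h import *
st=read_state(); print(inw(st["eef_pos"]),st["eef_pos"],st["force"])
```

```text
[96.21637601 -0.97641731] [701.71491893 212.28185913 222.48887042] [-6.1776621  -4.42916356  7.1501956 ]
```

Emit:
move_arm:
  rows: "0 0.008 0.005 0 0 0 1; 0 0.012 0.007 0 0 0 1; 0 0.012 0.007 0 0 0 1; 0 0.012 0.007 0 0 0 1"

```text
clock: 55.45
eef_pos: [701.9, 212.3, 222.4]
tool_rot: [-3.127, -0.001, 1.951]
force: [-19.2, -6.9, 21.0]
width: 11.3
gripper_force: 72.1
```

Emit:
move_arm:
  rows: "0 -0.008 -0.004 0 0 0 1; 0 -0.008 -0.004 0 0 0 0; 0 -0.008 -0.004 0 0 0 0; 0 -0.008 -0.004 0 0 0 0; 0 -0.008 -0.004 0 0 0 0; 0 -0.008 -0.08 0 0 0 0; 0 -0.008 -0.18 0 0 0 0; 0 -0.008 -0.28 0 0 0 0; 0 -0.008 -0.3 0 0 0 0; 0 -0.008 -0.3 0 0 0 0"

```text
clock: 56.28
eef_pos: [706.8, 215.0, 312.5]
tool_rot: [3.139, 0.001, 1.953]
force: [-0.1, -0.0, -0.6]
width: 42.7
gripper_force: 0.0
```

Emit:
move_arm:
  rows: "0 -0.15 0 0 0 0 0; 0 -0.3 0 0 0 0 0; 0 -0.45 0 0 0 0 0; 0 -0.6 0 0 0 0 0; 0 -0.75 0 0 0 0 0; 0 -0.75 0 0 0 0 0; 0 -0.75 0 0 0 0 0"

```text
clock: 56.87
eef_pos: [491.7, 129.9, 309.2]
tool_rot: [-3.134, -0.003, 1.951]
force: [0.3, 1.2, 0.3]
width: 42.8
gripper_force: 0.0
```

Run:
```python
from h import *
t=cam("top");s=cam("scene")
print([b[:3] for b in barrels(t)])
# bar mask (bright, unsaturated) near expected shut bar
p=w2b(95,0,218)
for d,n in((t,"t"),(s,"s")):
    H,S,V=cv2.split(cv2.cvtColor(d["img"],cv2.COLOR_RGB2HSV)); u=proj(d,p); m=((S<70)&(V>120)).astype(np.uint8)
    k=np.zeros_like(m); x,y=u.astype(int); k[y-30:y+31,x-35:x+36]=m[y-30:y+31,x-35:x+36]
    nn,l,st,c=cv2.connectedComponentsWithStats(k); i=1+st[1:,4].argmax(); ys,xs=np.nonzero(l==i)
    j,k2=xs.argmin(),xs.argmax(); print(n,u,c[i],st[i],(xs[j],ys[j]),(xs[k2],ys[k2]),[proj(d,w2b(95,v,218)).round(1) for v in(95,-95)])
```

```text
[]
t [269.02284335 148.22079141] [268.205 147.995] [242 137  54  23 200] (np.int64(242), np.int64(157)) (np.int64(295), np.int64(138)) [array([242.3, 158.3]), array([295.6, 138.2])]
s [413.71569488 180.39446926] [415.49707602 178.02046784] [401 155  42  48 342] (np.int64(401), np.int64(198)) (np.int64(442), np.int64(159)) [array([424.8, 159.5]), array([401.4, 203.7])]
```

```bash
python3 -c "
from cell import *
print(finish_job())"
```

```text
the job is handed in; nothing more can be done
None
```

I stood all four barrels upright on the rack floor, one in each corner cell, then pushed the rack home, shut the door and handed the job in at about 57 s; one barrel tilted in the grip on its first placing and had to be set straight.

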